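Load the slide agitator and lock its carriage with the T-key

TASK

Lay the slide mailer flat in the pocket of the agitator's carriage and push the loaded carriage fully home under the slotted bridge. Then take the T-key from its stand, pass its T-head down through the bridge slot until the key's bar rests on the two raised pads, and turn it a quarter turn so that the bar drops into the channel between the pads and locks the carriage. Let go, and leave the other things on the desk where they are.

Things in the scene. Friction and masses are not known exactly. Their poses are not given: they have to be found in the camera images.
- mailer: Slide mailer: flat pale plastic box, 84 x 35 x 21 mm (x, y, z), loose on the desk; origin at the centre of its underside, x along its length, z up. Either end may point forward in the pocket.
- agitator: Low slide agitator fixed to the desk. Origin on the desk, z up, +x = the way the carriage is pushed home. Grey base x -130 to +118 mm, 100 mm wide, top 8 mm over the desk. At its -x end the carriage; steel bridge x +55 to +115 mm, 86 mm wide, plate top 46 mm over the desk; white control pod x +117 to +151 mm, 42 mm high, knob to 50 mm.
- bridge_slot (a point): Centre of the bridge slot at the pads' top level, 52 mm over the desk; axes as the agitator's. Slot 38 mm along y, 16 mm along x. Round it on the plate two dark pads, 6 mm high, 44 mm along x, at y 13 to 33 mm either side, with the slot cut through them; between them a channel 26 mm wide along x. The key's origin is here with its bar on the pads, 6 mm lower when locked.
- carriage (a joint): How far the carriage is pushed in along the agitator's +x, in m: 0 fully out, 0.050 fully home at its stop; then the slot (22 x 44 mm) in its 6 mm tongue lies under the bridge slot. Slides stiffly (about 2 N) and stays where it is left.
- pocket (a point): Centre of the carriage pocket's floor, 14 mm over the desk; axes as the agitator's; moves with the carriage. The pocket is 94 mm long (x), 45 mm wide (y) inside; its long walls rise 10 mm over the floor, the +x end wall 22 mm, the -x end (push plate) 32 mm.
- push_plate (a point): Centre of the outer (-x) face of the upright push plate at the carriage's -x end, 34 mm over the desk; axes as the agitator's; moves with the carriage. The plate is 60 mm wide (y), 6 mm thick, from 10 to 46 mm over the desk.
- key_stand: Grey parking stand of the key, fixed: block 84 x 46 mm, 46 mm high (flange 104 x 66 mm at its foot), with a hole 40 x 16 mm right through, long along its x. Origin at the centre of its underside.
- t_key: Steel T-key with black grip, upright in its stand, bar resting on the stand's top. Origin: middle of the bar's underside; z up, x along bar, grip and T-head, all parallel. Bar 60 x 10 x 8 mm; flat grip on it 34 x 10 x 24 mm (z +8 to +32), held across its 10 mm (y). Below: shank 9 mm thick, 27 mm long, then T-head 30 x 10 x 8 mm (z -35 to -27).
- t_head (a point): Centre of the key's T-head, 31 mm below the key's origin. The head passes the slot only when along it. With the bar on the pads the head is 5 mm clear below the carriage tongue and can turn either way; within about 15 degrees of a quarter turn, let go, the bar falls 6 mm into the channel.
- timer: Bystander: flat off-white timer, 66 x 62 x 20 mm, origin under its centre.
- tally: Bystander: metal hand tally counter, 86 x 54 x 22 mm, origin under its centre.
- dish: Bystander: small round Petri dish, 56 mm across, 14 mm high, origin under its centre.
- marker: Bystander: short marker pen lying flat, 82 mm long, 16 mm thick, origin under its centre.
- eraser: Bystander: eraser, 50 x 21 x 12 mm, origin under its centre.
Mind the look-alikes: they are no part of the job. What is shaped like the mailer but yellow is not meant.

How it is judged (in metres and radians):
On the way, in this order (a step that is already met when the one before it is completed fails the run):
1. the mailer lies flat in the carriage pocket (x of mailer in the frame of pocket between -0.008 and 0.008 m and y of mailer in the frame of pocket between -0.008 and 0.008 m and z of mailer in the frame of pocket between -0.004 and 0.004 m and angle between mailer's own z axis and vertical below 0.1 rad), for 0.2 s.
2. the loaded carriage is pushed fully home (all of step 1 and value of joint carriage above 0.0465 m), for 0.2 s.
3. the key is through the slot, its bar down at the pads and lengthwise over the slot (value of joint carriage above 0.0465 m and x of t_key in the frame of bridge_slot between -0.012 and 0.012 m and y of t_key in the frame of bridge_slot between -0.012 and 0.012 m and z of t_key in the frame of bridge_slot between -0.003 and 0.004 m and angle between t_key's own z axis and vertical below 0.12 rad and angle between the x axis of t_key and the y axis of bridge_slot, either way round below 0.5 rad), for 0.1 s.
At the end, for the whole second after the job is handed in: Mailer flat in the pocket (8 mm of its centre), carriage home (joint over 0.0465), T-key upright in the bridge slot (12 mm of its centre), bar within 0.4 rad of the channel and at least 4 mm below the pads' tops; all at rest (all of step 2 and x of t_key in the frame of bridge_slot between -0.012 and 0.012 m and y of t_key in the frame of bridge_slot between -0.012 and 0.012 m and z of t_key in the frame of bridge_slot between -0.009 and -0.004 m and angle between t_key's own z axis and vertical below 0.12 rad and angle between the x axis of t_key and the x axis of bridge_slot, either way round below 0.4 rad and linear speed of each of t_key, mailer below 0.02 m/s); the robot touches nothing.
It fails at once if the timer is moved more than 3 cm (distance of timer from where it was at the start of the episode above 0.03 m).
It fails at once if the tally counter is moved more than 3 cm (distance of tally from where it was at the start of the episode above 0.03 m).
It fails at once if the Petri dish is moved more than 3 cm (distance of dish from where it was at the start of the episode above 0.03 m).
It fails at once if the marker is moved more than 3 cm (distance of marker from where it was at the start of the episode above 0.03 m).
It fails at once if the eraser is moved more than 3 cm (distance of eraser from where it was at the start of the episode above 0.03 m).
It also fails if it takes over 72 s, if anything falls off the work surface, if the arm or the gripper's body presses on something with over 40 N, if the wrist force passes 120 N, or if a joint passes its speed limit or range.

ROBOT

A 6-joint arm with a two-finger parallel gripper is mounted at the origin on a cart in front of the work surface, level with it; the furniture and walls round the work are solid. World frame = base frame: x ahead of the robot, y to its left, z up, the work surface at z = 0. Lengths are in m, angles in degrees, forces in N, time in s.
With the tool pointing down it reaches from about 0.3 to 0.75 m from the base axis. Payload 8.5 kg.
Tool frame: the origin (TCP) lies between the finger pads; the fingertips stand 14 mm ahead of it and the grasp point (between the pads) lies 5 mm behind it; x points along the fingers, z is the direction in which the jaws open and shut, and the axes are right-handed (so a half turn about x gives the same grasp; the last joint's range is limited). The gripper opens to 85 mm and grips with 20 to 120 N. Pads are 22 mm wide; open, the fingers measure 114 mm over their backs; the gripper's body (76 mm by 85 mm) begins 54 mm behind the grasp point. The pads swing forward as they close: fully open they stand 13 mm farther back than shut.
Start: joints at [54.872, 21.807, 74.336, -0, 83.858, -12.336], TCP at [0.213, 0.507, 0.245] pointing down, gripper open.
Joint ranges: [-178.18, 178.18], [-50.72, 133.34], [12.68, 142.11], [-81.47, 261.47], [9.98, 163.14], [-165.26, 165.26]. Speed limits (degrees/s): [136.94, 136.94, 180, 180, 180, 180].

INTERFACE

Orientations are given as a 3x3 rotation matrix whose columns are the frame's x, y, z axes.
In Python, from rig import env gives the robot as it stands.
- The arm moves only by the shell command python3 -m jog 'ROWS' [FORCE]. ROWS is JSON, a list of rows, each a list of 5 numbers: the opening, from -1 (shut) to 1 (fully open), so that 0 is half open, then the shift along the tool's x, y, z in m, then the turn about the tool's x in rad. In form: [[claw, dx, dy, dz, yaw], ...]. A call has 1 to 20 rows; each row is the pose to reach, as a shift and turn from the pose commanded when the call began, along the tool's axes at that moment; what a row does not reach only later rows make up. A row lasts 1/10 s, in which the tool goes at most 50 mm and 8.59 degrees, less where a joint would pass 70% of its speed; a pose out of reach is approached as far as the arm can. A call with a gripper value outside its range is refused whole. The fingers move at their own pace and stop on an object; FORCE is the grip in N (left out, the last holds). Time passes only in rows, so rows that repeat a pose let the fingers close. It gives the time, the measured TCP pose, the force and the opening at its end, in the units of the state.
- env.observe(): the state, without advancing time (a new reading comes with each control period).
- env.get_image(name): name is "scene" or "top"; returns the picture (384x512x3 uint8, red, green, blue); there is no depth.
- env.camera_model(name): a dict with "fx", "fy", "cx", "cy" (pixels), "origin" and "orientation" of the camera in the world. Camera axes: x right, y up, looking along -z (the intrinsics and any distortion apply to the point x, -y, -z); pixel columns grow to the right and rows downward; lengths in m; the calibration is good to about 2 mm. A picture is of the moment at which its call begins. camera_model takes no time and is no camera call.
- env.close_job(): hands the job in, once; it reports no verdict.
The state is a dict: "time_s": time; "q": joint angles; "qvel": joint speeds; "joint_efforts": joint torques, N m; "position": TCP position; "tool_rot": TCP orientation; "ft_force": force on the tool from outside, world axes, zero at the start; "wrist_torque": the same for the moment, N m; "grip_width": finger opening in m.
Only numpy, scipy, OpenCV 4.12 (cv2) and the standard library are available. Lean on these libraries where they do the work, as an engineer would, in place of code of your own. Each camera call takes 0.05 s, during which the arm holds its last target.

## Working session

There is one attempt and no reset: what is moved stays moved. The work goes in short steps, Python scripts to look and compute and a shell command to move; the robot and the scene stay as the last step left them, time stands still between calls to the robot, and variables do not carry over. Pictures are saved under pics/ and viewed, and the job is handed in when it is done.

```bash
ls; mkdir -p pics; python3 - <<'E'
from rig import env
import cv2
for n in ("scene","top"):
    im=env.get_image(n); cv2.imwrite(f"pics/{n}0.png",im[:,:,::-1]); print(n,env.camera_model(n))
print(env.observe())
E
```

```text
pics
scene {'fx': 417.7554826755969, 'fy': 417.7554826755969, 'cx': 251.32837821201926, 'cy': 194.7436021735407, 'origin': array([-0.19492277, -0.67954631,  0.55964194]), 'orientation': array([[ 0.66786285,  0.35152604, -0.65604013],
       [-0.74428234,  0.31337542, -0.58977932],
       [-0.00173594,  0.88217078,  0.47092643]])}
top {'fx': 403.28215216833763, 'fy': 403.28215216833763, 'cx': 258.77028808023124, 'cy': 193.84825170846838, 'origin': array([ 0.27196938, -0.06054684,  1.25248747]), 'orientation': array([[ 0.01019146,  0.97624074, -0.21644895],
       [-0.9999409 ,  0.0091305 , -0.00590113],
       [-0.00378463,  0.2164963 ,  0.9762761 ]])}
{'time_s': 0.1, 'q': array([ 5.48714421e+01,  2.18378992e+01,  7.43788318e+01, -5.45391194e-04,
        8.38570815e+01, -1.23342797e+01]), 'qvel': array([ 0.02608367, -0.11433244, -0.0869318 , -0.00262026, -0.01873076,
        0.10027025]), 'joint_efforts': array([ 4.13684640e-03, -4.49214041e+01, -2.31657028e+01, -1.43926568e-04,
        3.62410443e-03,  5.88534226e-05]), 'position': array([0.21293487, 0.50685206, 0.24477559]), 'tool_rot': array([[-7.33546954e-04, -9.21902145e-01,  3.87422117e-01],
       [-1.05907439e-03,  3.87422720e-01,  9.21901575e-01],
       [-9.99999170e-01,  2.65949251e-04, -1.26055571e-03]]), 'ft_force': array([-0.01372098,  0.15315837, -0.46613764]), 'wrist_torque': array([-0.01698539, -0.01312702,  0.01183121]), 'grip_width': 0.08531964429335989}
```

View pics/scene0.png

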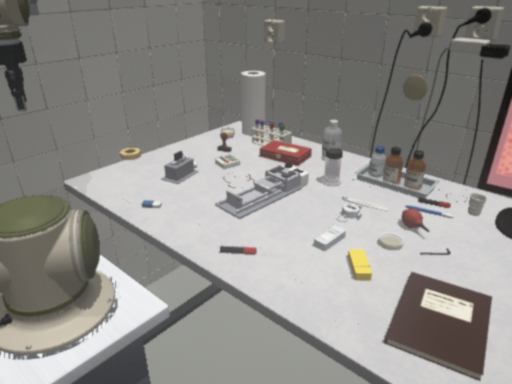

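View pics/top0.png

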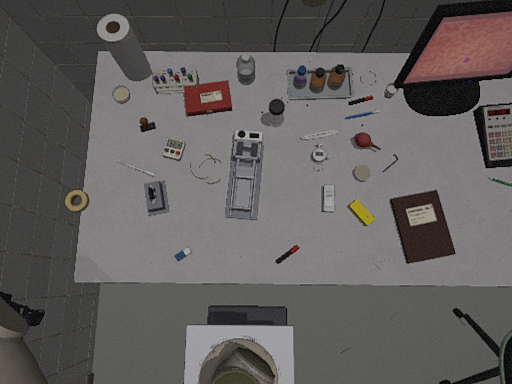

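The top view shows the agitator at about (245,175), the key stand at (155,197), the pale mailer at (328,197) and the yellow look-alike at (361,212). The marker is at (287,253), the timer at (174,149) and the eraser at (183,253). I'll zoom in next.

```bash
cat > h.py <<'E'
import numpy as np, cv2
from rig import env
def ray(cam,u,v):
    m=env.camera_model(cam); d=np.array([(u-m['cx'])/m['fx'],-(v-m['cy'])/m['fy'],-1.]); return m['origin'],m['orientation']@d
def onz(cam,u,v,z):
    o,d=ray(cam,u,v); return o+d*(z-o[2])/d[2]
def pix(cam,p):
    m=env.camera_model(cam); c=m['orientation'].T@(np.asarray(p)-m['origin']); return m['cx']+m['fx']*c[0]/-c[2], m['cy']-m['fy']*c[1]/-c[2]
def crop(cam,x0,y0,w,h,k,name):
    im=env.get_image(cam)[:,:,::-1]; cv2.imwrite(name,cv2.resize(im[y0:y0+h,x0:x0+w],None,fx=k,fy=k,interpolation=cv2.INTER_CUBIC))
E
python3 - <<'E'
import cv2
t=cv2.imread('pics/top0.png');s=cv2.imread('pics/scene0.png')
def c(im,x,y,w,h,k,n): cv2.imwrite(n,cv2.resize(im[y:y+h,x:x+w],None,fx=k,fy=k,interpolation=cv2.INTER_CUBIC))
c(t,135,120,140,105,5,'pics/t_a.png')
c(t,305,170,80,60,8,'pics/t_m.png')
c(s,150,140,180,120,4,'pics/s_a.png')
E
```

```text
(no output)
```

View pics/t_a.png

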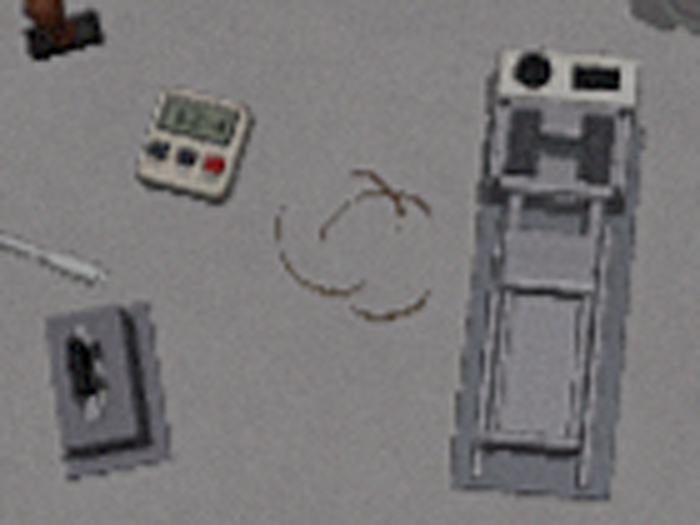

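View pics/t_m.png

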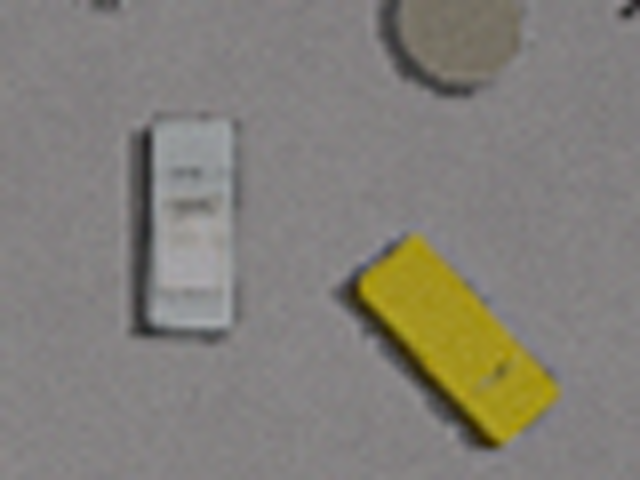

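View pics/s_a.png

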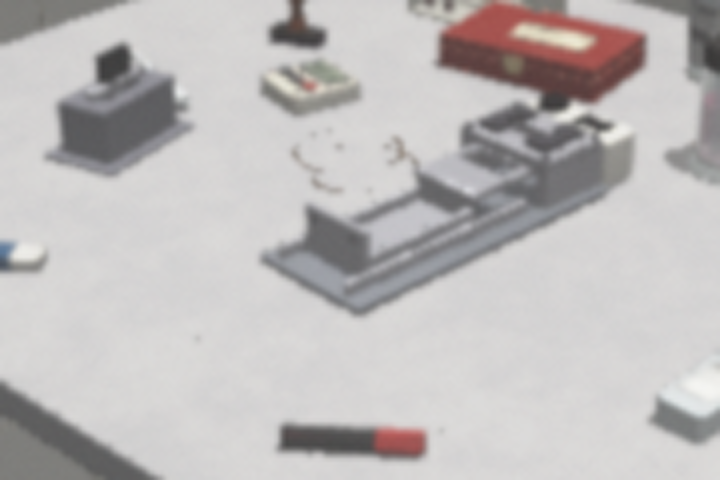

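```bash
cat > m1.py <<'E'
from h import *
t=cv2.imread('pics/top0.png'); s=cv2.imread('pics/scene0.png')
def rect(mask,cam,z,name):
    cs,_=cv2.findContours(mask,0,1); c=max(cs,key=cv2.contourArea)
    P=np.array([onz(cam,u,v,z)[:2] for u,v in c[:,0].astype(float)])*1000
    r=cv2.minAreaRect(P.astype(np.float32)); M=cv2.moments(mask,True)
    cm=onz(cam,M['m10']/M['m00'],M['m01']/M['m00'],z)*1000
    print(name,'rect c',np.round(r[0],1),'size',np.round(r[1],1),'ang',round(r[2],1),'centroid',np.round(cm,1),'n',int(mask.sum()/255))
def roi(im,x0,y0,x1,y1,f):
    m=np.zeros(im.shape[:2],np.uint8); sub=f(im[y0:y1,x0:x1].astype(int)); m[y0:y1,x0:x1]=sub*255
    m=m.astype(np.uint8); n,l,st,_=cv2.connectedComponentsWithStats(m); k=1+st[1:,4].argmax(); return ((l==k)*255).astype(np.uint8)
# mailer
print(t[180:214:3,318:340:2].sum(2)//3)
hsv=cv2.cvtColor(t,cv2.COLOR_BGR2HSV)
m=roi(t,315,178,345,218,lambda a:a.sum(2)/3>148); rect(m,'top',.021,'mailer')
k=lambda u,v,x0=135,y0=120,f=5:((u+.5)/f-.5+x0,(v+.5)/f-.5+y0)
def P(u,v,z): 
    p=onz('top',*k(u,v),z)*1000; return np.round(p[:2],1)
print('base front',P(452,487,.008),P(608,498,.008))
print('pod',[P(*q,.042) for q in((503,52),(637,60),(634,107),(498,97))])
print('pads',[P(*q,.052) for q in((512,108),(505,172),(614,115),(608,180))])
print('bridge',[P(*q,.046) for q in((500,97),(490,183),(633,107),(625,192))])
print('plate top',[P(*q,.046) for q in((480,440),(580,450))])
print('stand top',[P(*q,.046) for q in((47,318),(122,304),(68,455),(150,440))])
print('stand flange',[P(*q,.004) for q in((147,302),(172,460),(70,480))])
print('key bar top ends',[P(*q,.054-.0) for q in((82,322),(95,420))])
print('grip top',[P(*q,.078) for q in((76,340),(84,393))])
E
python3 m1.py
```

```text
[[125 130 128 131 131 131 127 129 125 131 129]
 [126 127 130 133 133 128 133 133 128 132 131]
 [131 133 102 139 155 150 153 151 112 131 130]
 [128 137  74 145 145 148 147 152 111 130 133]
 [127 137  73 136 139 142 141 143 104 131 131]
 [131 134  81 147 127 109 103 138  98 129 132]
 [129 131  64 131 152 155 164 158 124 130 130]
 [133 138  63 139 158 160 161 152 130 131 131]
 [130 133  58 137 162 161 164 154 127 132 131]
 [130 136  50 140 137 141 143 145 110 131 131]
 [129 139  56 123 149 159 163 161 120 131 128]
 [133 132 134 131 134 132 129 132 126 129 133]]
mailer rect c [ 518.  -270.3] size [27.9 45.1] ang 88.3 centroid [ 517.3 -271.8   21. ] n 108
base front [472.9  51.7] [466.9 -45.8]
pod [array([748.1,  24. ]), array([743.4, -61.4]), array([711.8, -59.8]), array([717.8,  26.5])]
pads [array([706.8,  16.8]), array([664.7,  20.3]), array([702.8, -47.3]), array([660.1, -44. ])]
bridge [array([716.3,  24.9]), array([659.4,  29.9]), array([710.4, -59.2]), array([654.3, -54.7])]
plate top [array([495.8,  32. ]), array([490.2, -28.9])]
stand top [array([569.8, 301.2]), array([579.1, 255.5]), array([484.2, 282.3]), array([493.9, 233. ])]
stand flange [array([591.3, 250.6]), array([489. , 228.6]), array([475.7, 291.9])]
key bar top ends [array([565.5, 277.2]), array([504.4, 265.1])]
grip top [array([548.5, 273.3]), array([516.1, 266.3])]
```

```bash
python3 - <<'E'
from h import *
t=cv2.imread('pics/top0.png')
k=lambda u,v,x0,y0,f:((u+.5)/f-.5+x0,(v+.5)/f-.5+y0)
print([np.round(onz('top',*k(u,v,305,170,8),.021)*1000,1) for u,v in((150,118),(238,118),(234,330),(148,325))])
# scene check
for n,p in dict(slot=(.6842,-.0137,.052),key=(.534,.270,.078),mailer=(.518,-.271,.021),platetop=(.492,.0015,.046)).items(): print(n,np.round(pix('scene',p),1),np.round(pix('top',p),1))
s=cv2.imread('pics/scene0.png')
def c(im,x,y,w,h,k,n): cv2.imwrite(n,cv2.resize(im[y:y+h,x:x+w],None,fx=k,fy=k,interpolation=cv2.INTER_CUBIC))
c(s,300,215,64,48,12,'pics/s_m.png'); c(s,155,140,60,45,12,'pics/s_k.png'); c(s,210,160,100,66,8,'pics/s_ag.png')
c(t,220,130,50,37,14,'pics/t_br.png');c(t,220,175,50,45,13,'pics/t_cr.png')
E
```

```text
[array([ 577.6, -255.6,   21. ]), array([ 577.9, -290.1,   21. ]), array([ 493.4, -286. ,   21. ]), array([ 495. , -252.8,   21. ])]
slot [283.3 170.6] [246.6 148.1]
key [179.  152.2] [150.6 192.3]
mailer [326.4 236.7] [328.7 203. ]
platetop [233.3 194.1] [240.6 208.9]
```

View pics/s_m.png

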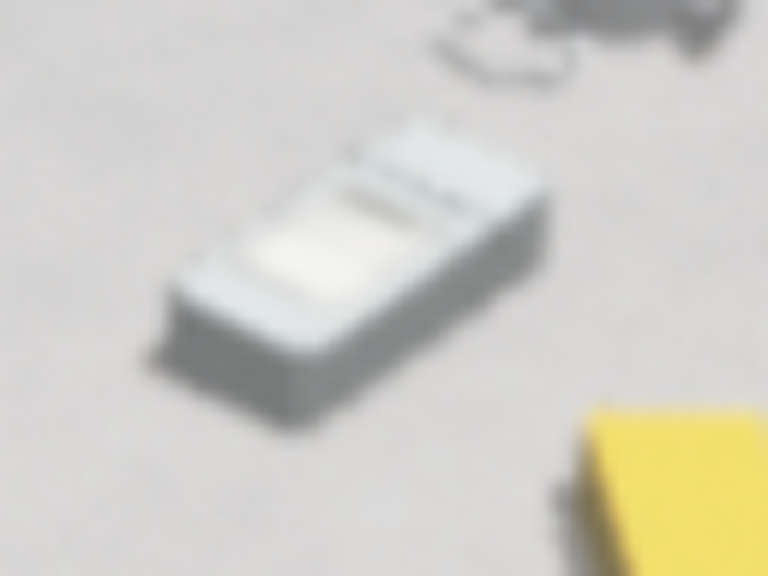

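View pics/t_cr.png

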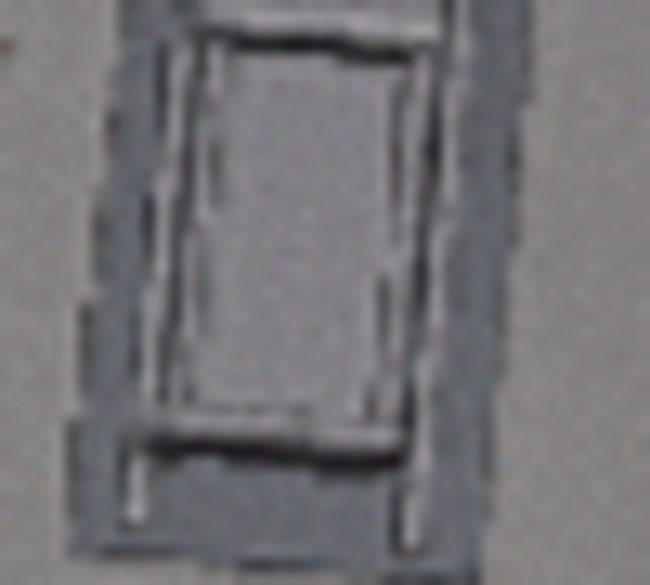

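View pics/s_k.png

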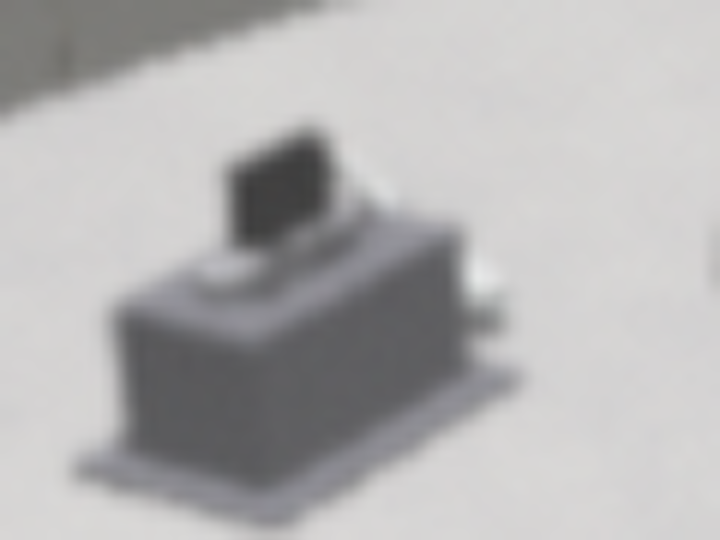

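View pics/s_ag.png

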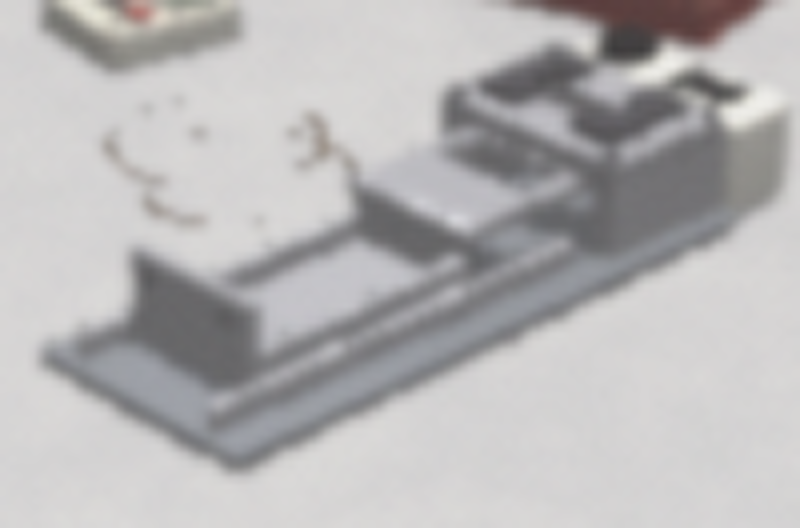

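```bash
python3 - <<'E'
from h import *
k=lambda u,v,x0,y0,f:((u+.5)/f-.5+x0,(v+.5)/f-.5+y0)
a=np.deg2rad(-4.3); R=np.array([[np.cos(a),-np.sin(a)],[np.sin(a),np.cos(a)]]); o=np.array([684.2,-13.7])-R@[85,0]
print('agi',o)
def A(n,u,v,z):
    p=onz('top',*k(u,v,220,175,13),z)[:2]*1000; print(n,np.round(p,1),'agi',np.round(R.T@(p-o),1))
A('plate out L',150,434,.046);A('plate out R',400,450,.046);A('plate in L',150,408,.046);A('plate in R',405,425,.046)
A('far wall L',210,34,.036);A('far wall R',410,42,.036)
A('base corner',70,552,.008);A('base corner',470,578,.008)
S=lambda u,v,z:np.round(onz('scene',*k(u,v,300,215,12),z)*1000,1)
print('mailer scene',[S(*q,.021) for q in((178,288),(300,355),(548,185),(415,118))])
S=lambda u,v,z:np.round(onz('scene',*k(u,v,210,160,8),z)*1000,1)
print('plate top scene',S(135,255,.046),S(258,312,.046)); print('bridge top scene near edge',S(455,95,.046),S(608,152,.046), S(722,105,.046))
print('base front',S(42,355,.008),S(240,468,.008))
S=lambda u,v,z:np.round(onz('scene',*k(u,v,155,140,12),z)*1000,1)
print('grip top',S(228,165,.078),S(318,128,.078)); print('stand top',S(115,315,.046),S(265,345,.046),S(462,232,.046))
E
```

```text
agi [599.43926365  -7.32680822]
plate out L [494.8  30.5] agi [-107.2   29.9]
plate out R [491.6 -28. ] agi [-106.   -28.7]
plate in L [501.   30.7] agi [-101.    30.5]
plate in R [497.5 -29.1] agi [-100.   -29.4]
far wall L [594.3  19.3] agi [-7.1 26.2]
far wall R [592.8 -28.7] agi [ -5.  -21.8]
base corner [472.9  51.9] agi [-130.7   49.6]
base corner [467.5 -44.2] agi [-128.8  -46.7]
mailer scene [array([ 493.1, -254.7,   21. ]), array([ 489.7, -284.3,   21. ]), array([ 571.6, -288.5,   21. ]), array([ 575.4, -255.7,   21. ])]
plate top scene [490.6  25.4  46. ] [488.9 -31.9  46. ]
bridge top scene near edge [657.3  27.2  46. ] [656.7 -43.6  46. ] [715.  -50.5  46. ]
base front [469.   49.6   8. ] [460.1 -50.3   8. ]
grip top [517.4 275.3  78. ] [548.3 277.6  78. ]
stand top [483.8 282.5  46. ] [497.2 240.2  46. ] [576.4 257.5  46. ]
```

```bash
cat > go.py <<'E'
import sys; from h import *
def to(x,y,z,jaw=None):
    s=env.observe(); R=s['tool_rot']; p=s['position']; d=R.T@(np.array([x,y,z])-p)
    cy=np.degrees(np.arctan2(R[1,2],R[0,2])); t=0 if jaw is None else -((jaw-cy+180)%360-180)
    print('t',round(s['time_s'],2),'pos',np.round(p,4),'jaw',round(cy,2),'q',np.round(s['q'],1),'w',round(s['grip_width'],4),'F',np.round(s['ft_force'],1),'tilt',np.round(R[:2,0],4))
    print('shift',np.round(d,4),'turn rad',round(np.radians(t),4))
if __name__=='__main__': to(*map(float,sys.argv[1:]))
E
python3 go.py .534 -.271 .12 87.7
```

```text
t 0.1 pos [0.2129 0.5069 0.2448] jaw 67.21 q [ 54.9  21.8  74.4  -0.   83.9 -12.3] w 0.0853 F [-0.   0.2 -0.5] tilt [-0.0007 -0.0011]
shift [ 0.1254 -0.5974 -0.5926] turn rad -0.3577
```

```bash
python3 -m jog '[[1,0,-0.597,-0.593,-0.357],[1,0,-0.597,-0.593,-0.357],[1,0,-0.597,-0.593,-0.357],[1,0,-0.597,-0.593,-0.357],[1,0,-0.597,-0.593,-0.357],[1,0,-0.597,-0.593,-0.357],[1,0,-0.597,-0.593,-0.357],[1,0,-0.597,-0.593,-0.357],[1,0,-0.597,-0.593,-0.357],[1,0,-0.597,-0.593,-0.357],[1,0,-0.597,-0.593,-0.357],[1,0,-0.597,-0.593,-0.357],[1,0,-0.597,-0.593,-0.357],[1,0,-0.597,-0.593,-0.357],[1,0,-0.597,-0.593,-0.357],[1,0,-0.597,-0.593,-0.357],[1,0.1,-0.597,-0.593,-0.357],[1,0.12,-0.597,-0.593,-0.357],[1,0.12,-0.597,-0.593,-0.357],[1,0.12,-0.597,-0.593,-0.357]]' 30; python3 go.py .534 -.271 .025 87.7; python3 -c "
from h import *
crop('scene',270,170,120,90,6,'pics/a1.png');crop('top',280,150,100,75,6,'pics/a2.png')"
```

```text
time_s: 2.1
position: [0.5323, -0.2708, 0.121]
tool_rot: [[-0.007, -0.999, 0.042], [0.005, 0.042, 0.999], [-1.0, 0.007, 0.005]]
ft_force: [0.3, 0.3, -0.4]
grip_width: 0.0854
t 2.1 pos [ 0.5323 -0.2708  0.121 ] jaw 87.59 q [ -38.3   33.    76.8   -0.    70.6 -125.9] w 0.0854 F [ 0.3  0.3 -0.4] tilt [-0.0067  0.0052]
shift [ 0.0959 -0.0024 -0.0006] turn rad -0.0019
```

View pics/a1.png

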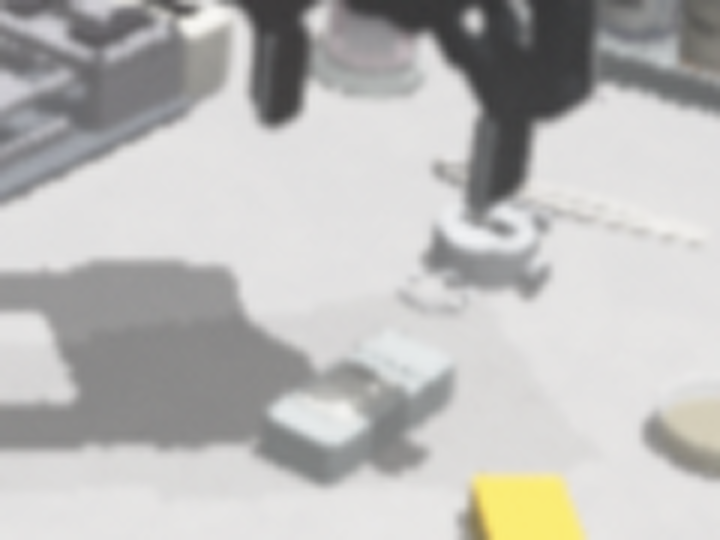

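View pics/a2.png

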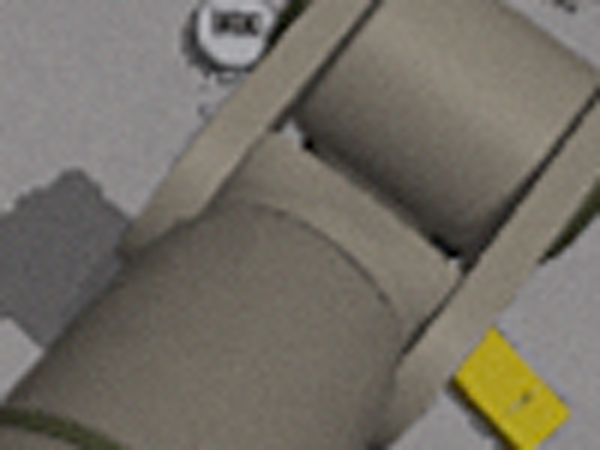

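```bash
python3 go.py .534 -.271 .025 87.7
```

```text
t 2.2 pos [ 0.5338 -0.2708  0.1259] jaw 87.66 q [ -38.2   32.6   76.6    0.    70.8 -125.9] w 0.0855 F [1.1 0.2 1.6] tilt [-0.0001  0.0002]
shift [ 0.1009 -0.0002 -0.0002] turn rad -0.0007
```

```bash
python3 -m jog '[[0.4,0.03,0,0,0],[0.4,0.06,0,0,0],[0.4,0.085,0,0,0],[0.4,0.095,0,0,0],[0.4,0.101,0,0,0],[0.4,0.101,0,0,0],[0,0.101,0,0,0],[-0.3,0.101,0,0,0],[-0.6,0.101,0,0,0],[-1,0.101,0,0,0],[-1,0.101,0,0,0],[-1,0.101,0,0,0],[-1,0.101,0,0,0]]' 30; python3 go.py .534 -.271 .125 87.7;python3 -c "
from h import *
crop('scene',280,190,100,75,7,'pics/b1.png')"
```

```text
time_s: 3.5
position: [0.5342, -0.2713, 0.0257]
tool_rot: [[0.002, -0.999, 0.041], [-0.001, 0.041, 0.999], [-1.0, -0.002, -0.001]]
ft_force: [-0.2, 0.5, 6.0]
grip_width: 0.0328
t 3.5 pos [ 0.5342 -0.2713  0.0257] jaw 87.66 q [ -38.2   39.8   82.2    0.    57.9 -125.9] w 0.0328 F [-0.2  0.5  6. ] tilt [ 0.0019 -0.0013]
shift [-0.0993  0.0001  0.0001] turn rad -0.0007
```

View pics/b1.png

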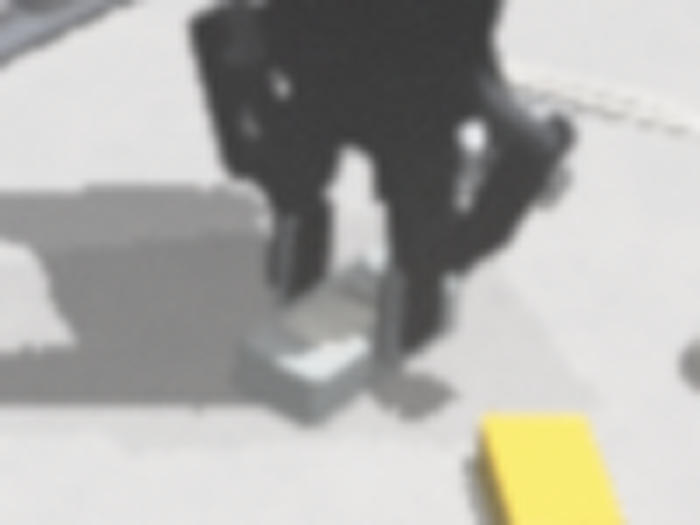

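```bash
python3 -m jog '[[-1,-0.01,0,0,0],[-1,-0.03,0,0,0],[-1,-0.055,0,0,0],[-1,-0.08,0,0,0],[-1,-0.1,0,0,0],[-1,-0.1,0,0,0],[-1,-0.1,0,0,0]]'; python3 go.py .546 -.0035 .125 85.7
```

```text
time_s: 4.25
position: [0.5336, -0.2708, 0.1244]
tool_rot: [[0.0, -0.999, 0.041], [-0.0, 0.041, 0.999], [-1.0, -0.0, -0.0]]
ft_force: [-0.0, -0.5, -0.3]
grip_width: 0.0331
t 4.25 pos [ 0.5336 -0.2708  0.1244] jaw 87.66 q [ -38.2   32.7   76.8    0.    70.5 -125.9] w 0.0331 F [-0.  -0.5 -0.3] tilt [ 0.0003 -0.0002]
shift [-0.0006 -0.0015  0.2676] turn rad 0.0343
```

```bash
python3 -m jog '[[-1,0,0,0.02,0],[-1,0,0,0.05,0.01],[-1,0,0,0.08,0.02],[-1,0,-0.001,0.115,0.034],[-1,0,-0.001,0.15,0.034],[-1,0,-0.001,0.185,0.034],[-1,0,-0.001,0.22,0.034],[-1,0,-0.001,0.245,0.034],[-1,0,-0.001,0.26,0.034],[-1,0,-0.001,0.267,0.034],[-1,0,-0.001,0.267,0.034],[-1,0,-0.001,0.267,0.034],[-1,0,-0.001,0.267,0.034]]'; python3 go.py .546 -.0035 .125 85.7;python3 -c "
from h import *
crop('scene',200,120,130,97,6,'pics/c1.png');crop('top',200,130,100,75,7,'pics/c2.png')"
```

```text
time_s: 5.55
position: [0.5457, -0.0052, 0.1242]
tool_rot: [[-0.0, -0.997, 0.076], [-0.0, 0.076, 0.997], [-1.0, 0.0, -0.0]]
ft_force: [-0.5, 0.4, 0.2]
grip_width: 0.0329
t 5.55 pos [ 0.5457 -0.0052  0.1242] jaw 85.64 q [-13.   28.2  85.6  -0.   66.2 -98.6] w 0.0329 F [-0.5  0.4  0.2] tilt [-0.0001 -0.0001]
shift [-0.0008 -0.0002  0.0017] turn rad -0.0011
```

View pics/c1.png

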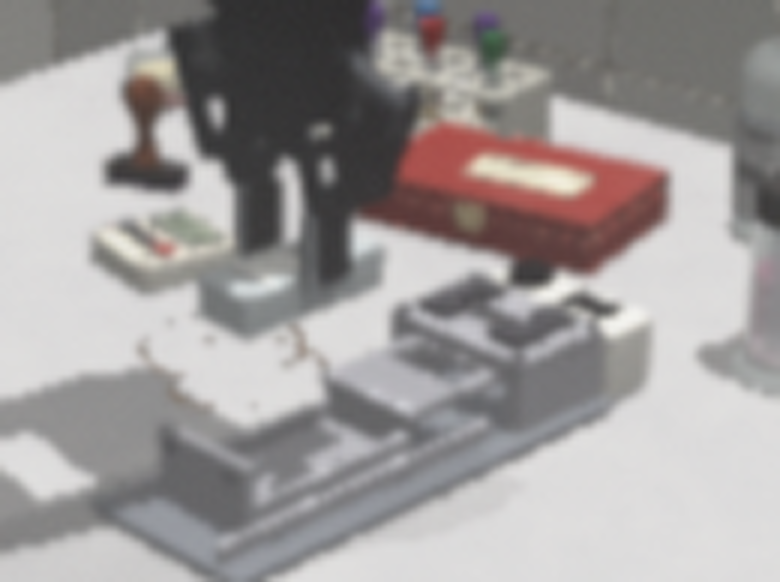

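View pics/c2.png

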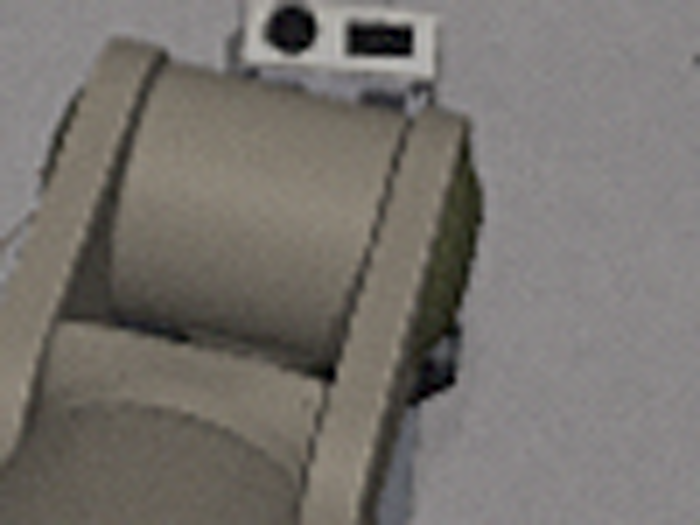

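```bash
python3 - <<'E'
from h import *
k=lambda u,v,x0,y0,f:((u+.5)/f-.5+x0,(v+.5)/f-.5+y0)
P=[onz('scene',*k(u,v,200,120,6),.1195)*1000 for u,v in((203,272),(246,304),(383,249))]
print(np.round(P,1), 'centre', np.round((P[0]+P[2])/2,1))
a=np.deg2rad(-4.3);c=np.array([.5466,-.0033])
for dx,dy in((47,22.5),(47,-22.5),(-47,22.5),(-47,-22.5)):
    w=c+np.array([np.cos(a)*dx-np.sin(a)*dy,np.sin(a)*dx+np.cos(a)*dy])/1000
    print(np.round(w,3),np.round((np.array(pix('scene',[*w,.024]))-[200,120])*6,0))
E
```

```text
[[509.2  15.5 119.5]
 [497.6 -20.8 119.5]
 [579.6 -26.3 119.5]] centre [544.4  -5.4 119.5]
[0.595 0.016] [332. 400.]
[ 0.592 -0.029] [400. 431.]
[0.501 0.023] [182. 466.]
[ 0.498 -0.022] [250. 501.]
```

```bash
python3 -m jog '[[-1,0.02,-0.001,0.002,0],[-1,0.04,-0.001,0.002,0],[-1,0.055,-0.001,0.002,0],[-1,0.062,-0.001,0.002,0],[-1,0.068,-0.001,0.002,0],[-1,0.073,-0.001,0.002,0],[-1,0.077,-0.001,0.002,0],[-1,0.080,-0.001,0.002,0],[-1,0.082,-0.001,0.002,0],[-1,0.083,-0.001,0.002,0],[-1,0.083,-0.001,0.002,0]]'; python3 go.py .546 -.0035 .0397 85.7;python3 -c "
from h import *
crop('scene',200,120,130,97,6,'pics/d1.png')"
```

```text
time_s: 6.75
position: [0.5468, -0.0023, 0.0413]
tool_rot: [[0.0, -0.997, 0.075], [-0.0, 0.075, 0.997], [-1.0, -0.0, -0.0]]
ft_force: [1.0, 0.9, -0.1]
grip_width: 0.0328
t 6.75 pos [ 0.5468 -0.0023  0.0413] jaw 85.72 q [-12.6  34.8  90.4  -0.   54.8 -98.4] w 0.0328 F [ 1.   0.9 -0.1] tilt [ 0.0001 -0.    ]
shift [ 0.0016  0.0007 -0.0013] turn rad 0.0003
```

View pics/d1.png

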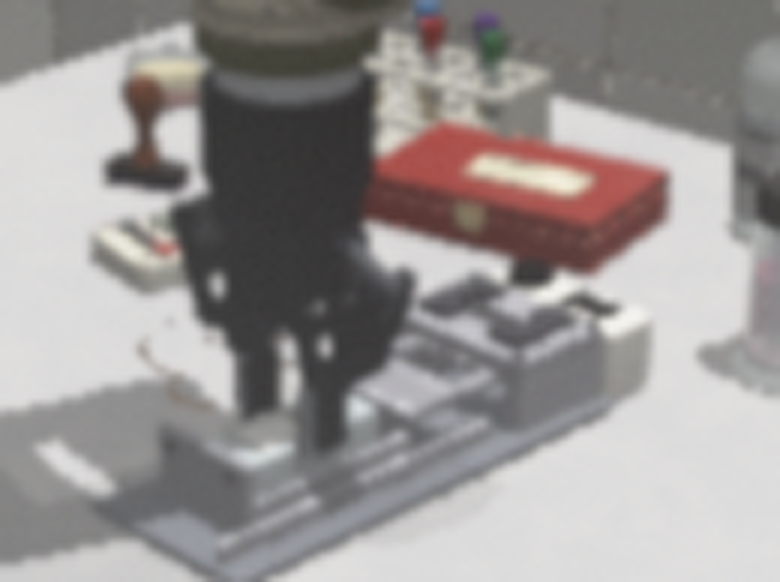

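```bash
python3 -m jog '[[-1,0.001,0,-0.0005,0],[-1,0.0015,0,-0.001,0],[-1,0.0015,0,-0.001,0],[0,0.0015,0,-0.001,0],[0.3,0.0015,0,-0.001,0],[0.3,0.0015,0,-0.001,0],[0.3,0.0015,0,-0.001,0],[0.3,-0.01,0,-0.001,0],[0.3,-0.04,0,-0.001,0],[0.3,-0.08,0,-0.001,0],[0.3,-0.08,0,-0.001,0]]'; python3 go.py .42 .005 .12 85.7;python3 -c "
from h import *
crop('scene',200,120,130,97,6,'pics/e1.png')"
```

```text
time_s: 7.9
position: [0.5489, -0.0036, 0.1268]
tool_rot: [[0.01, -0.997, 0.074], [-0.002, 0.074, 0.997], [-1.0, -0.01, -0.001]]
ft_force: [0.7, -0.1, 0.2]
grip_width: 0.0556
t 7.9 pos [ 0.5489 -0.0036  0.1268] jaw 85.73 q [-12.7  28.1  85.3  -0.   66.1 -98.5] w 0.0556 F [ 0.7 -0.1  0.2] tilt [ 0.0096 -0.0022]
shift [ 0.0055  0.1292 -0.001 ] turn rad 0.0005
```

View pics/e1.png

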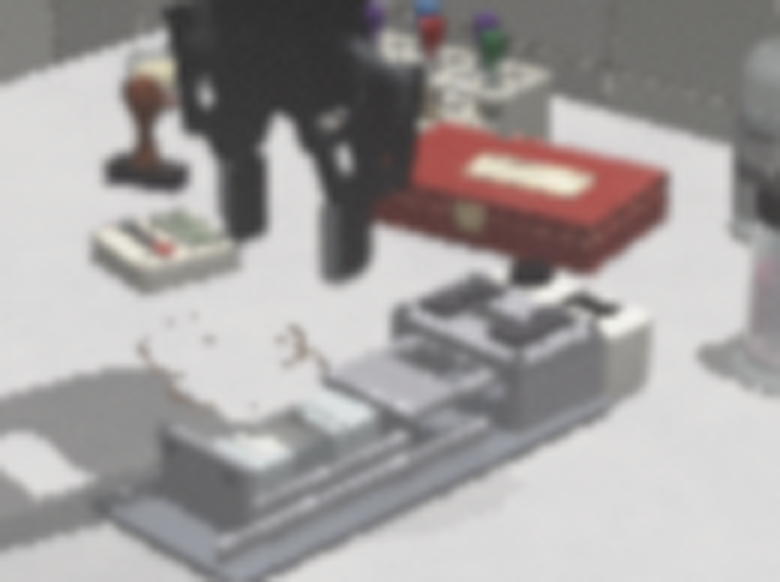

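```bash
python3 go.py .449 .004 .034 85.7; python3 -m jog '[[0.3,0,0.03,0,0],[0,0,0.07,0,0],[-0.5,0,0.095,0,0],[-1,0.0,0.099,0,0],[-1,0.03,0.099,0,0],[-1,0.055,0.099,0,0],[-1,0.075,0.099,0,0],[-1,0.085,0.099,0,0],[-1,0.085,0.099,0,0],[-1,0.085,0.099,0,0]]' ; python3 go.py .449 .004 .034 85.7; python3 -c "
from h import *
crop('scene',200,120,130,97,6,'pics/f1.png')"
```

```text
t 7.95 pos [ 0.5478 -0.0034  0.1242] jaw 85.72 q [-12.7  28.2  85.5   0.   65.9 -98.5] w 0.0556 F [-0.4 -0.3 -0.7] tilt [ 0.0057 -0.0013]
shift [0.0897 0.0996 0.0001] turn rad 0.0003
time_s: 8.95
position: [0.4485, 0.004, 0.0367]
tool_rot: [[0.001, -0.997, 0.075], [-0.0, 0.075, 0.997], [-1.0, -0.001, -0.0]]
ft_force: [-0.5, -0.2, -0.1]
grip_width: 0.0
t 8.95 pos [0.4485 0.004  0.0367] jaw 85.72 q [ -14.7   28.7  106.4   -0.    44.9 -100.4] w 0.0 F [-0.5 -0.2 -0.1] tilt [ 0.0006 -0.0002]
shift [ 0.0027 -0.0005  0.    ] turn rad 0.0003
```

View pics/f1.png

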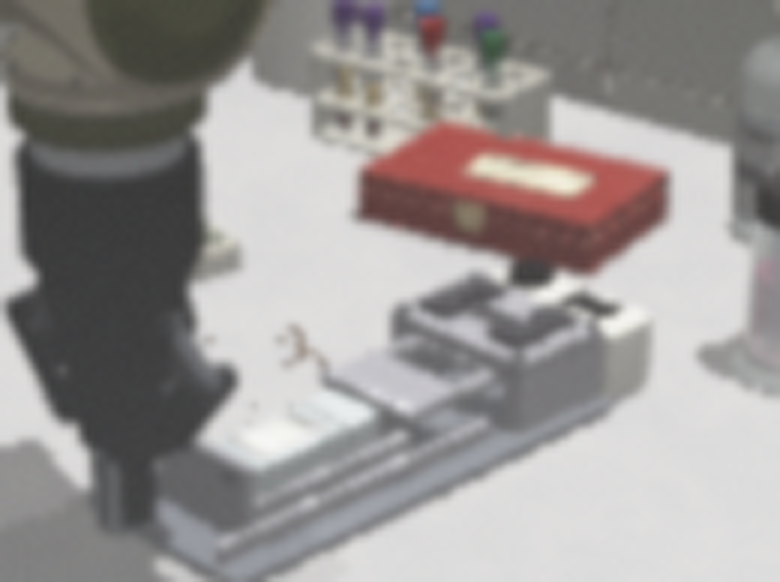

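```bash
python3 -m jog '[[-1,0,-0.01,0,0],[-1,0,-0.02,0,0],[-1,0,-0.026,0,0],[-1,0,-0.03,0,0],[-1,0,-0.034,0,0],[-1,0,-0.038,0,0],[-1,0,-0.042,0,0],[-1,0,-0.046,0,0],[-1,0,-0.05,0,0],[-1,0,-0.054,0,0],[-1,0,-0.058,0,0],[-1,0,-0.062,0,0],[-1,0,-0.066,0,0],[-1,0,-0.070,0,0],[-1,0,-0.073,0,0],[-1,0,-0.076,0,0],[-1,0,-0.076,0,0]]' ; python3 go.py .53 0 .034 85.7; python3 -c "
from h import *
crop('scene',200,120,130,97,6,'pics/g1.png')"
```

```text
time_s: 10.7
position: [0.5242, -0.0015, 0.0363]
tool_rot: [[0.001, -0.997, 0.075], [0.0, 0.075, 0.997], [-1.0, -0.001, 0.0]]
ft_force: [0.1, -1.3, -1.3]
grip_width: 0.0003
t 10.7 pos [ 0.5242 -0.0015  0.0363] jaw 85.71 q [-13.1  33.7  94.4   0.   51.9 -98.8] w 0.0003 F [ 0.1 -1.3 -1.3] tilt [0.0005 0.0001]
shift [ 0.0023 -0.0057  0.002 ] turn rad 0.0002
```

View pics/g1.png

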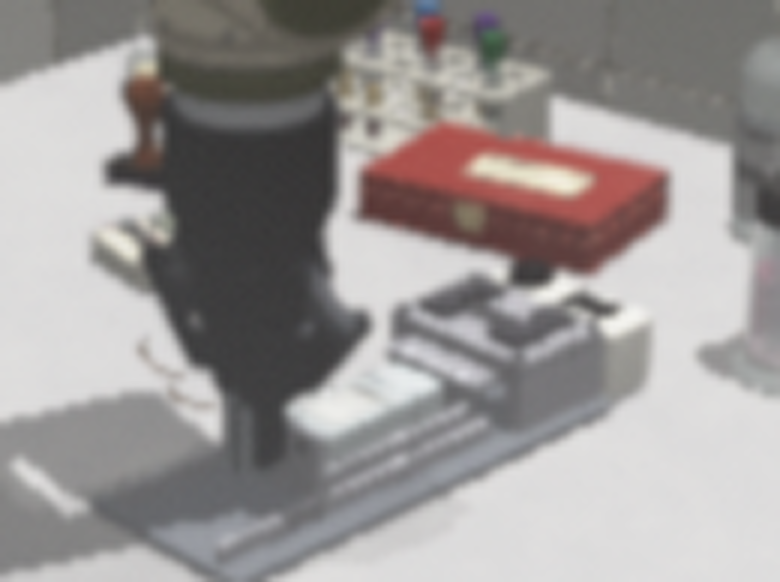

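Carriage is moving with the mailer flat in it. I'll keep pushing in 2 mm steps and watch the force.

```bash
python3 -m jog '[[-1,0,-0.002,0,0],[-1,0,-0.004,0,0],[-1,0,-0.006,0,0],[-1,0,-0.007,0,0]]' ; python3 -m jog '[[-1,0,-0.001,0,0],[-1,0,-0.002,0,0],[-1,0,-0.002,0,0]]';
```

```text
time_s: 11.15
position: [0.5244, -0.0013, 0.0361]
tool_rot: [[-0.016, -0.997, 0.074], [0.001, 0.074, 0.997], [-1.0, 0.016, 0.0]]
ft_force: [-32.2, -2.9, 22.9]
grip_width: -0.0001
time_s: 11.45
position: [0.5244, -0.0013, 0.0361]
tool_rot: [[-0.02, -0.997, 0.073], [0.002, 0.073, 0.997], [-1.0, 0.02, 0.0]]
ft_force: [-38.0, -3.6, 26.8]
grip_width: -0.0001
```

```bash
python3 -m jog '[[-1,0,0.005,0,0],[-1,0,0.01,0,0],[-1,0,0.03,0,0],[-1,-0.02,0.06,0,0],[-1,-0.05,0.1,0,0],[-1,-0.08,0.1,0,0],[-1,-0.08,0.1,0,0]]'; python3 -c "
from h import *
crop('scene',200,120,130,97,6,'pics/i1.png');crop('top',220,125,60,90,7,'pics/i2.png')"
```

```text
time_s: 12.15
position: [0.4345, 0.005, 0.1196]
tool_rot: [[0.008, -0.997, 0.075], [-0.002, 0.075, 0.997], [-1.0, -0.008, -0.001]]
ft_force: [-0.4, 0.3, -0.5]
grip_width: 0.0003
```

View pics/i1.png

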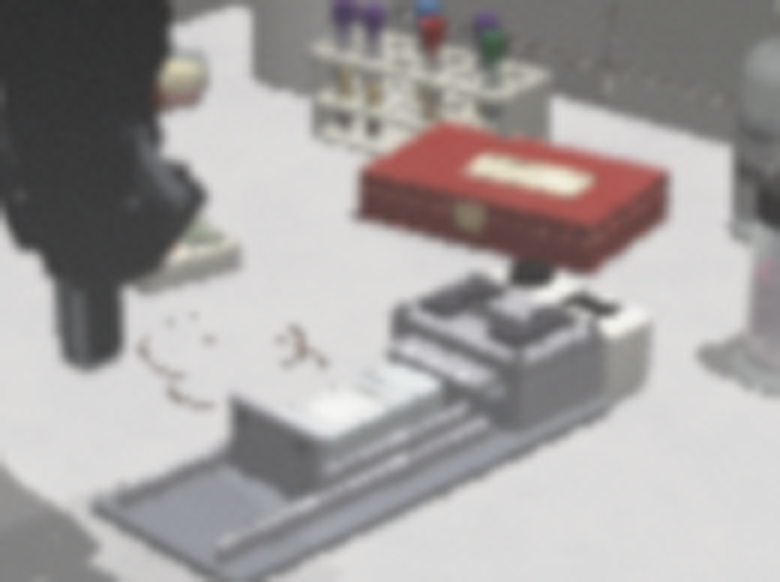

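View pics/i2.png

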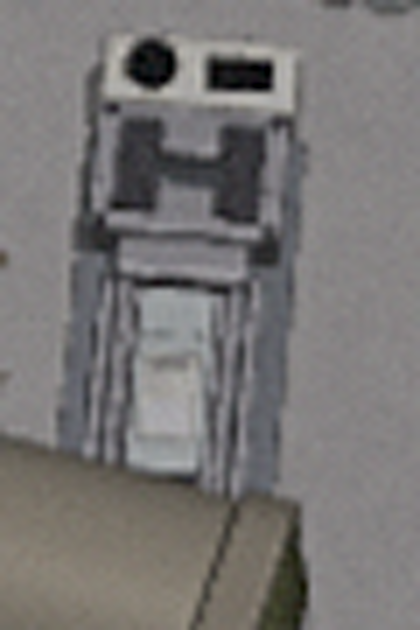

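```bash
python3 - <<'E'
from h import *
k=lambda u,v,x0=200,y0=120,f=6:((u+.5)/f-.5+x0,(v+.5)/f-.5+y0)
for a,b in(((162,428),(232,397)),((254,470),(326,440))):
    A=onz('scene',*k(*a),.046);B=onz('scene',*k(*b),.046);print(np.round(A*1000),np.round(B*1000),np.linalg.norm(A-B)*1000)
k2=lambda u,v:k(u,v,220,125,7)
a=np.deg2rad(-4.3); R=np.array([[np.cos(a),-np.sin(a)],[np.sin(a),np.cos(a)]]); o=np.array([599.4,-7.3])
for n,u,v,z in(('far wall near edge L',135,282,.036),('R',235,288,.036),('mailer TL',137,290,.035),('TR',212,293,.035),('BL',127,470,.035),('BR',198,475,.035),('bar slot dark L',162,165,.046),('slot R',222,172,.046)):
    p=onz('top',*k2(u,v),z)[:2]*1000; print(n,np.round(p,1),np.round(R.T@(p-o),1))
E
```

```text
[493.  27.  46.] [536.  25.  46.] 42.735079362994185
[492. -30.  46.] [533. -35.  46.] 41.44411777549028
far wall near edge L [634.3  10.3] [33.5 20.2]
R [631.9 -34.6] [ 34.5 -24.8]
mailer TL [630.9   9.4] [30.2 19. ]
TR [629.8 -24.3] [ 31.6 -14.7]
BL [548.1  12.1] [-52.7  15.5]
BR [546.1 -19.4] [-52.3 -16. ]
bar slot dark L [686.2  -1.3] [86.1 12.5]
slot R [683.1 -28.3] [ 85.  -14.6]
```

```bash
python3 -c "
from h import *
a=cv2.imread('pics/top0.png')
crop('top',228,132,40,36,1,'pics/j.png'); b=cv2.imread('pics/j.png')
c=np.hstack([a[132:168,228:268],b]).astype(float)*1.8
cv2.imwrite('pics/j1.png',cv2.resize(np.clip(c,0,255).astype(np.uint8),None,fx=10,fy=10,interpolation=cv2.INTER_CUBIC))
print(a[144:154,240:254].mean(2).astype(int)); print(b[12:22,12:26].mean(2).astype(int))
"
```

```text
[[ 60  58  57  87 118 121 122 120 119 119 126  80  47  46]
 [ 61  49  54 113 133 128 129 126 130 129 131  81  51  53]
 [ 67  62  50  83  93 105 106 112 131 142 143  85  50  45]
 [ 59  55  47  43  50  63  68  69  84  93  93  57  39  64]
 [ 61  52  57  52  54  52  47  50  50  42  48  46  53  63]
 [ 61  56  56  63  57  60  56  63  60  54  62  55  47  59]
 [ 47  63  72  87  68  60  60  62  55  71  64  62  49  58]
 [ 49  57  64 106 104  90  91  79  80  81  62  59  54  50]
 [ 49  56  85 124 122 120 122 115 118 117  87  57  57  54]
 [ 50  51  90 122 121 121 118 126 118 125  85  50  48  56]]
[[ 62  57  50  94 125 125 130 119 127 123 128  80  51  47]
 [ 58  55  53 118 135 137 130 130 127 128 135  83  53  52]
 [ 68  65  48  81  93 105 111 116 135 146 145  88  51  48]
 [ 65  57  53  48  55  62  68  68  87  96  92  58  33  68]
 [ 67  57  56  56  42  57  51  46  50  41  47  55  49  64]
 [ 62  60  62  56  59  61  57  60  62  62  65  56  42  61]
 [ 46  60  75  87  69  64  62  59  61  63  67  64  49  56]
 [ 52  58  65 111 104  92  96  86  78  80  66  56  53  60]
 [ 56  50  87 124 124 120 125 119 121 117  90  55  64  57]
 [ 46  56  88 123 126 122 130 126 127 131  86  58  56  55]]
```

View pics/j1.png

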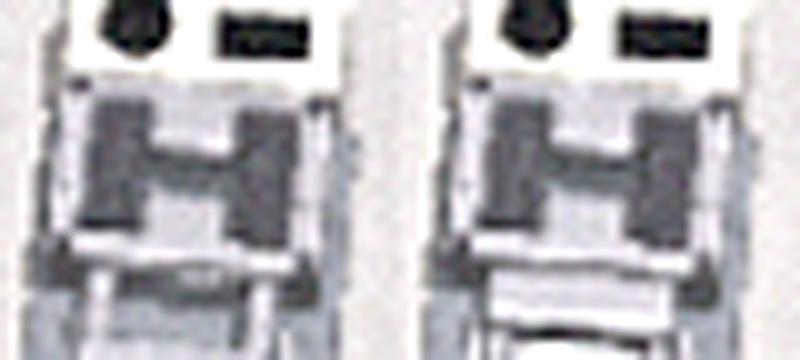

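```bash
python3 go.py .5 0 .044 85.7; python3 -m jog '[[-1,0.03,0,0,0],[-1,0.06,0,0,0],[-1,0.073,0,0,0],[-1,0.075,-0.02,0,0],[-1,0.075,-0.05,0,0],[-1,0.075,-0.075,0,0],[-1,0.075,-0.080,0,0],[-1,0.075,-0.084,0,0],[-1,0.075,-0.084,0,0]]'; python3 -m jog '[[-1,0,-0.002,0,0],[-1,0,-0.002,0,0]]'; python3 -m jog '[[-1,0,-0.002,0,0],[-1,0,-0.002,0,0]]';python3 -m jog '[[-1,0,-0.002,0,0],[-1,0,-0.002,0,0]]';python3 -m jog '[[-1,0,-0.002,0,0],[-1,0,-0.002,0,0]]'
```

```text
t 12.3 pos [0.4335 0.0052 0.1161] jaw 85.71 q [ -15.    19.4  103.5    0.    57.  -100.8] w 0.0002 F [ 0.6 -0.5 -0.7] tilt [ 0.001  -0.0001]
shift [ 0.0722 -0.0667 -0.0002] turn rad 0.0002
time_s: 13.2
position: [0.5161, -0.0009, 0.0407]
tool_rot: [[-0.002, -0.997, 0.075], [0.0, 0.075, 0.997], [-1.0, 0.002, 0.0]]
ft_force: [-0.1, -0.8, -0.6]
grip_width: -0.0002
time_s: 13.4
position: [0.5184, -0.0011, 0.0413]
tool_rot: [[-0.0, -0.997, 0.075], [0.0, 0.075, 0.997], [-1.0, 0.0, 0.0]]
ft_force: [0.1, -0.3, 0.1]
grip_width: -0.0001
time_s: 13.6
position: [0.5208, -0.0013, 0.0415]
tool_rot: [[0.0, -0.997, 0.075], [-0.0, 0.075, 0.997], [-1.0, -0.0, -0.0]]
ft_force: [-0.8, -0.1, 0.1]
grip_width: -0.0001
time_s: 13.8
position: [0.523, -0.0015, 0.0414]
tool_rot: [[0.0, -0.997, 0.075], [-0.0, 0.075, 0.997], [-1.0, -0.0, -0.0]]
ft_force: [-0.1, -0.0, 0.1]
grip_width: 0.0005
time_s: 14.0
position: [0.5242, -0.0015, 0.0412]
tool_rot: [[-0.002, -0.997, 0.075], [0.0, 0.075, 0.997], [-1.0, 0.002, 0.0]]
ft_force: [-3.2, -0.5, 1.5]
grip_width: -0.0002
```

```bash
python3 -m jog '[[-1,0,-0.002,0,0],[-1,0,-0.002,0,0]]';python3 -m jog '[[-1,0,-0.002,0,0],[-1,0,-0.002,0,0]]'; python3 -m jog '[[-1,0,-0.002,0,0],[-1,0,-0.002,0,0],[-1,0,-0.002,0,0]]'
```

```text
time_s: 14.2
position: [0.5243, -0.0015, 0.0411]
tool_rot: [[-0.006, -0.997, 0.074], [0.001, 0.074, 0.997], [-1.0, 0.006, 0.0]]
ft_force: [-12.6, -1.1, 8.4]
grip_width: 0.0002
time_s: 14.4
position: [0.5244, -0.0015, 0.041]
tool_rot: [[-0.011, -0.997, 0.074], [0.001, 0.074, 0.997], [-1.0, 0.011, 0.0]]
ft_force: [-20.0, -2.4, 13.6]
grip_width: -0.0002
time_s: 14.7
position: [0.5244, -0.0014, 0.0409]
tool_rot: [[-0.015, -0.997, 0.074], [0.001, 0.074, 0.997], [-1.0, 0.015, 0.0]]
ft_force: [-28.2, -2.2, 19.9]
grip_width: 0.0002
```

```bash
python3 - <<'E'
from h import *
t=cv2.imread('pics/top0.png').mean(2)
a=np.deg2rad(-4.3); R=np.array([[np.cos(a),-np.sin(a)],[np.sin(a),np.cos(a)]]); o=np.array([599.4,-7.3])
for y in (0,10,-10):
  print('y',y)
  for x in range(-14,66,2):
    p=R@[x,y]+o; u,v=pix('top',[*p/1000,.036])
    print(x,int(cv2.getRectSubPix(t.astype(np.float32),(1,1),(u,v))[0,0]),end='; ')
  print()
i=cv2.imread('pics/top0.png')[150:185,228:262]; cv2.imwrite('pics/l.png',cv2.resize(np.clip(i*1.5,0,255).astype(np.uint8),None,fx=16,fy=16,interpolation=cv2.INTER_CUBIC))
E
```

```text
y 0
-14 136; -12 124; -10 96; -8 44; -6 65; -4 103; -2 131; 0 137; 2 125; 4 123; 6 122; 8 124; 10 124; 12 122; 14 120; 16 119; 18 120; 20 119; 22 118; 24 124; 26 126; 28 124; 30 118; 32 110; 34 98; 36 97; 38 104; 40 95; 42 84; 44 66; 46 58; 48 55; 50 67; 52 78; 54 89; 56 87; 58 83; 60 114; 62 129; 64 123; 
y 10
-14 129; -12 117; -10 75; -8 44; -6 81; -4 116; -2 148; 0 134; 2 124; 4 124; 6 125; 8 126; 10 123; 12 121; 14 120; 16 120; 18 119; 20 121; 22 122; 24 121; 26 125; 28 128; 30 126; 32 113; 34 95; 36 98; 38 100; 40 100; 42 97; 44 91; 46 70; 48 57; 50 52; 52 52; 54 56; 56 77; 58 103; 60 133; 62 133; 64 129; 
y -10
-14 124; -12 95; -10 53; -8 60; -6 80; -4 121; -2 141; 0 150; 2 129; 4 121; 6 123; 8 124; 10 124; 12 121; 14 119; 16 118; 18 119; 20 121; 22 125; 24 126; 26 125; 28 119; 30 111; 32 99; 34 100; 36 101; 38 99; 40 95; 42 90; 44 72; 46 57; 48 51; 50 62; 52 84; 54 97; 56 102; 58 94; 60 109; 62 131; 64 126;
```

View pics/l.png

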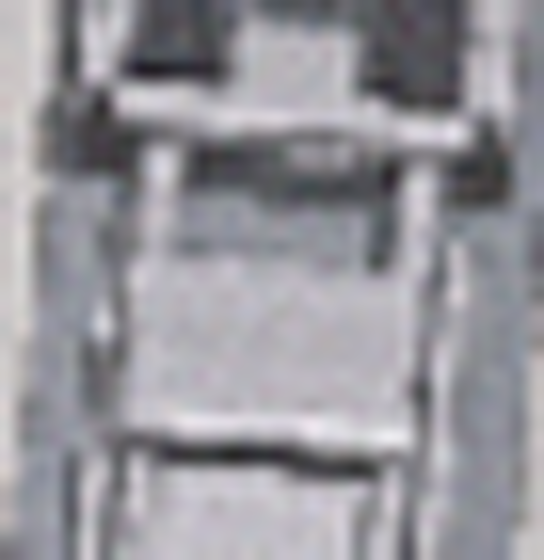

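```bash
python3 -m jog '[[-1,0,0.005,0,0],[-1,0,0.01,0,0],[-1,0,0.03,0,0],[-1,-0.02,0.05,0,0],[-1,-0.05,0.06,0,0],[-0.5,-0.09,0.06,0,0],[0,-0.12,0.06,0,0],[0.5,-0.12,0.06,0,0]]'; python3 go.py .533 .27 .15 102
```

```text
time_s: 15.5
position: [0.4729, 0.002, 0.1651]
tool_rot: [[0.009, -0.997, 0.075], [-0.002, 0.075, 0.997], [-1.0, -0.009, -0.001]]
ft_force: [0.5, -0.1, -0.6]
grip_width: 0.0432
t 15.5 pos [0.4729 0.002  0.1651] jaw 85.72 q [-14.1  18.7  94.    0.   66.8 -99.9] w 0.0432 F [ 0.5 -0.1 -0.6] tilt [ 0.0089 -0.0021]
shift [ 0.015  -0.0398  0.2717] turn rad -0.2841
```

```bash
python3 -m jog '[[1,0,-0.005,0.03,-0.05],[1,0,-0.01,0.07,-0.1],[1,0,-0.02,0.12,-0.15],[1,0,-0.03,0.17,-0.2],[1,0,-0.04,0.22,-0.284],[1,0,-0.04,0.255,-0.284],[1,0,-0.04,0.272,-0.284],[1,0,-0.04,0.272,-0.284],[1,0,-0.04,0.272,-0.284]]'; python3 go.py .533 .27 .15 102; python3 -c "
from h import *
crop('scene',150,110,80,60,9,'pics/m1.png');crop('top',220,125,60,90,7,'pics/m2.png')"
```

```text
time_s: 16.4
position: [0.531, 0.2699, 0.1607]
tool_rot: [[-0.001, -0.978, -0.207], [-0.001, -0.207, 0.978], [-1.0, 0.001, -0.0]]
ft_force: [0.4, 0.8, -0.0]
grip_width: 0.0856
t 16.4 pos [0.531  0.2699 0.1607] jaw 101.97 q [ 15.6  30.4  74.5  -0.   75.2 -86.4] w 0.0856 F [ 0.4  0.8 -0. ] tilt [-0.0007 -0.0006]
shift [ 0.0107 -0.002  -0.0003] turn rad -0.0004
```

View pics/m1.png

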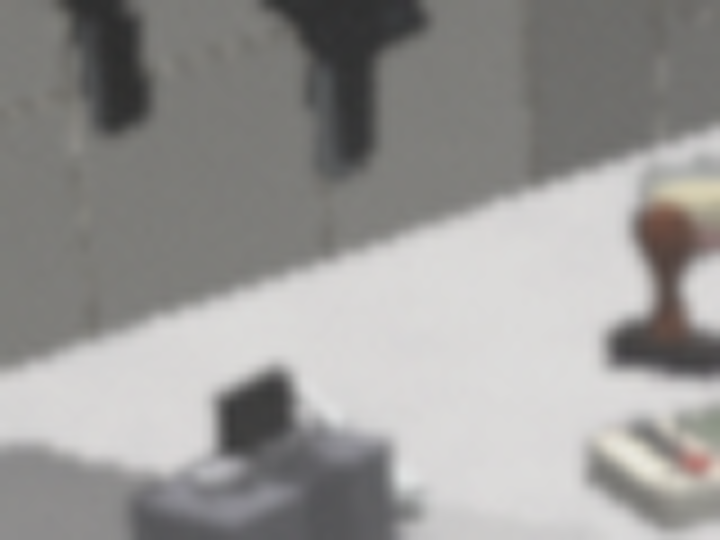

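View pics/m2.png

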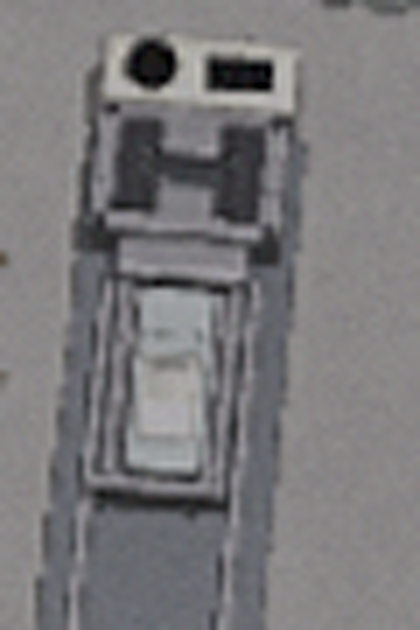

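```bash
python3 -m jog '[[1,0.03,-0.002,0,0],[0.5,0.06,-0.002,0,0],[0.2,0.08,-0.002,0,0],[0,0.09,-0.002,0,0],[-0.3,0.0907,-0.002,0,0],[-0.5,0.0907,-0.002,0,0],[-0.7,0.0907,-0.002,0,0],[-1,0.0907,-0.002,0,0],[-1,0.0907,-0.002,0,0],[-1,0.0907,-0.002,0,0],[-1,0.0907,-0.002,0,0]]' 40; python3 go.py .533 .27 .15 102; python3 -c "
from h import *
crop('scene',150,110,80,60,9,'pics/n1.png')"
```

```text
time_s: 17.6
position: [0.5336, 0.2711, 0.0718]
tool_rot: [[0.002, -0.978, -0.208], [0.0, -0.208, 0.978], [-1.0, -0.002, -0.0]]
ft_force: [0.2, -0.3, 7.1]
grip_width: 0.0091
t 17.6 pos [0.5336 0.2711 0.0718] jaw 101.99 q [ 15.6  36.3  80.1  -0.   63.5 -86.4] w 0.0091 F [ 0.2 -0.3  7.1] tilt [0.0022 0.0004]
shift [-0.0782  0.0007 -0.001 ] turn rad -0.0002
```

View pics/n1.png

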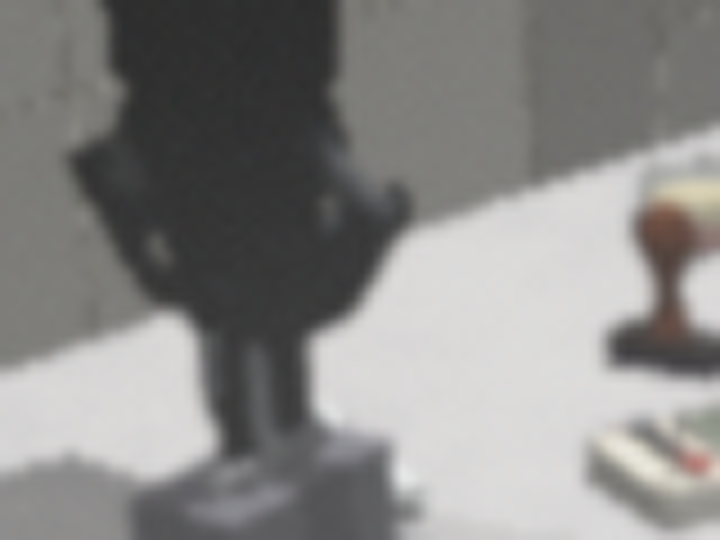

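```bash
python3 -m jog '[[-1,0,0,0,0],[-1,-0.005,0,0,0],[-1,-0.015,0,0,0],[-1,-0.03,0,0,0],[-1,-0.045,0,0,0],[-1,-0.06,0,0,0],[-1,-0.08,0,0,0],[-1,-0.09,0,0,0],[-1,-0.09,0,0,0],[-1,-0.09,0,0,0]]' 60; python3 go.py .6842 -.0137 .16 -4.3; python3 -c "
from h import *
crop('scene',150,90,100,75,8,'pics/o1.png')"
```

```text
time_s: 18.65
position: [0.5327, 0.271, 0.1601]
tool_rot: [[-0.001, -0.978, -0.208], [-0.0, -0.208, 0.978], [-1.0, 0.001, -0.0]]
ft_force: [0.3, -0.7, -0.6]
grip_width: 0.0088
t 18.65 pos [0.5327 0.271  0.1601] jaw 101.99 q [ 15.6  30.6  74.2   0.   75.3 -86.4] w 0.0088 F [ 0.3 -0.7 -0.6] tilt [-0.0008 -0.0002]
shift [ 1.0e-04 -8.9e-02 -3.1e-01] turn rad 1.855
```

View pics/o1.png

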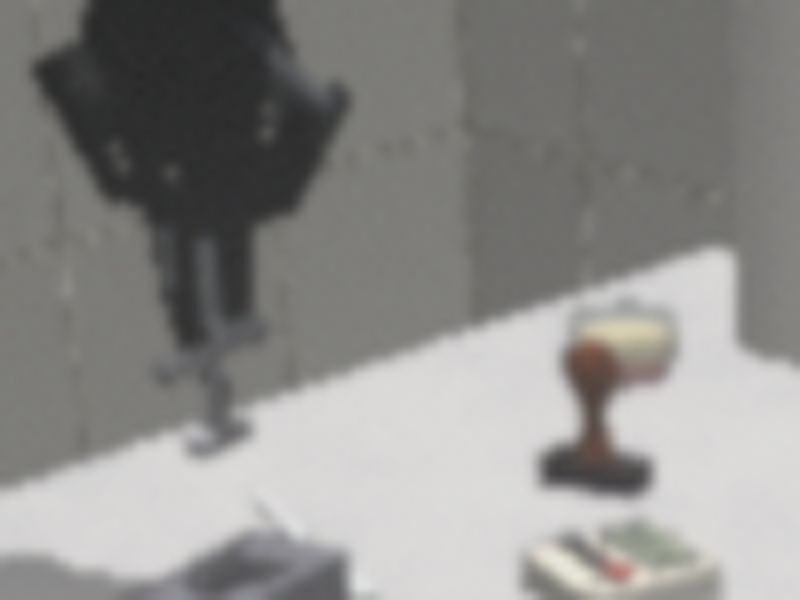

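```bash
python3 - <<'E'
from h import *
b=np.deg2rad(12.0); ex=np.array([np.cos(b),np.sin(b),0]); c=np.array([.5327,.271,.1343])
for n,p in dict(barA=c-ex*.03+[0,0,.004],barB=c+ex*.03+[0,0,.004],headA=c-ex*.015-[0,0,.031],headB=c+ex*.015-[0,0,.031],headbotA=c-ex*.015-[0,0,.035]).items():
    print(n,np.round(((np.array(pix('scene',p))-[150,90])+.5)*8-.5,0))
E
```

```text
barA [165. 374.]
barB [268. 326.]
headA [200. 451.]
headB [250. 426.]
headbotA [201. 461.]
```

```bash
python3 -m jog '[[-1,0,-0.005,-0.02,0.05],[-1,0,-0.015,-0.05,0.18],[-1,0,-0.025,-0.08,0.32],[-1,0,-0.035,-0.115,0.46],[-1,0,-0.045,-0.15,0.6],[-1,0,-0.055,-0.18,0.74],[-1,0,-0.062,-0.21,0.88],[-1,0,-0.07,-0.24,1.02],[-1,0,-0.078,-0.265,1.16],[-1,0,-0.084,-0.29,1.3],[-1,0,-0.087,-0.3,1.44],[-1,0,-0.089,-0.31,1.58],[-1,0,-0.089,-0.31,1.71],[-1,0,-0.089,-0.31,1.8],[-1,0,-0.089,-0.31,1.855],[-1,0,-0.089,-0.31,1.855],[-1,0,-0.089,-0.31,1.855]]'; python3 go.py .6842 -.0137 .16 -4.3
```

```text
time_s: 20.4
position: [0.6843, -0.0136, 0.1598]
tool_rot: [[-0.001, 0.073, 0.997], [0.0, 0.997, -0.073], [-1.0, 0.0, -0.001]]
ft_force: [-0.1, -0.9, -1.5]
grip_width: 0.0086
t 20.4 pos [ 0.6843 -0.0136  0.1598] jaw -4.21 q [-11.   39.1  57.7  -0.   83.3  -6.8] w 0.0086 F [-0.1 -0.9 -1.5] tilt [-0.0014  0.0003]
shift [-0.0002 -0.0001 -0.0001] turn rad 0.0017
```

```bash
python3 -m jog '[[-1,0.01,0,0,0],[-1,0.025,0,0,0],[-1,0.035,0,0,0],[-1,0.038,0,0,0],[-1,0.038,0,0,0],[-1,0.038,0,0,0]]'; python3 go.py .6842 -.0137 .078 -4.3; python3 -c "
from h import *
crop('scene',240,125,80,60,10,'pics/p1.png');crop('top',220,115,60,60,10,'pics/p2.png')"
```

```text
time_s: 21.0
position: [0.6848, -0.0137, 0.1231]
tool_rot: [[0.001, 0.075, 0.997], [-0.0, 0.997, -0.075], [-1.0, -0.0, 0.001]]
ft_force: [-0.1, 0.7, -0.4]
grip_width: 0.0083
t 21.0 pos [ 0.6848 -0.0137  0.1231] jaw -4.29 q [-11.   40.8  60.6   0.   78.6  -6.7] w 0.0083 F [-0.1  0.7 -0.4] tilt [ 0.0009 -0.0001]
shift [ 0.0451 -0.     -0.0006] turn rad 0.0002
```

View pics/p1.png

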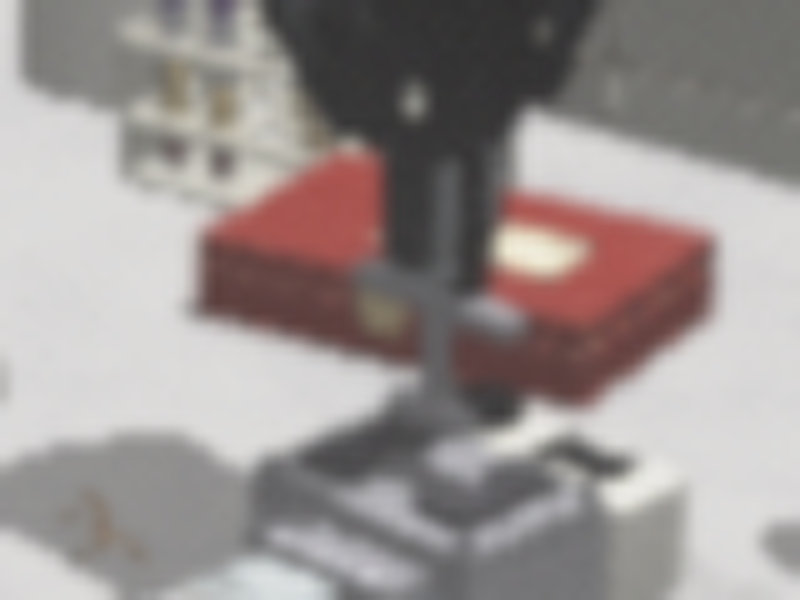

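View pics/p2.png

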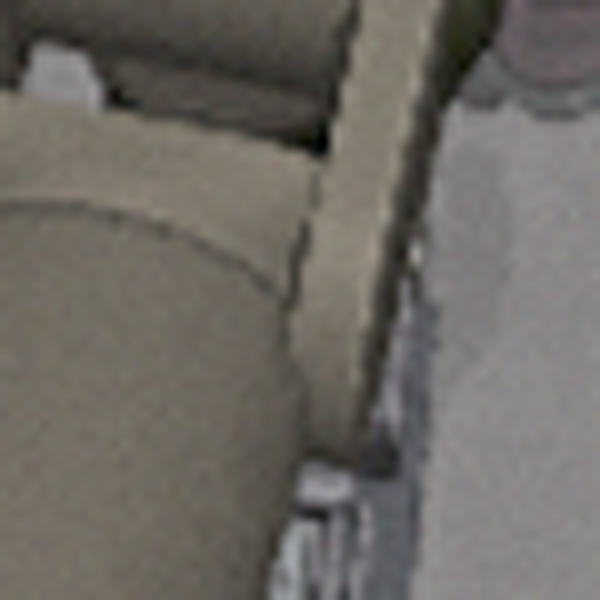

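```bash
python3 - <<'E'
from h import *
b=np.deg2rad(-4.3); X=np.array([np.cos(b),np.sin(b),0]); Y=np.array([-np.sin(b),np.cos(b),0]); Z=np.array([0,0,1.])
s=np.array([.6842,-.0137,0]); c=np.array([.6848,-.0137,.1231-.0258])
im=cv2.imread('pics/p1.png'); im0=cv2.imread('pics/scene0.png'); im0=cv2.resize(im0[125:185,240:320],None,fx=10,fy=10,interpolation=cv2.INTER_CUBIC)
pj=lambda p:tuple(int(round(v)) for v in (np.array(pix('scene',p))-[240,125]+.5)*10-.5)
def box(im,pts,col): cv2.polylines(im,[np.array([pj(p) for p in pts])],True,col,1)
for I in(im,im0):
  for sg in(1,-1): box(I,[s+X*a+Y*y*sg+Z*.052 for a,y in((-.022,.013),(.022,.013),(.022,.033),(-.022,.033))],(0,255,0))
  box(I,[s+X*a+Y*y+Z*.046 for a,y in((-.03,.043),(.03,.043),(.03,-.043),(-.03,-.043))],(0,255,255))
  box(I,[s+X*a+Y*y+Z*.042 for a,y in((.032,.043),(.066,.043),(.066,-.043),(.032,-.043))],(255,255,0))
box(im,[c+X*a+Y*y for a,y in((-.005,.03),(.005,.03),(.005,-.03),(-.005,-.03))],(0,0,255))
box(im,[c+X*-.005+Y*y+Z*z for y,z in((.015,-.027),(-.015,-.027),(-.015,-.035),(.015,-.035))],(255,0,255))
cv2.imwrite('pics/q1.png',im);cv2.imwrite('pics/q0.png',im0)
E
```

```text
(no output)
```

View pics/q1.png

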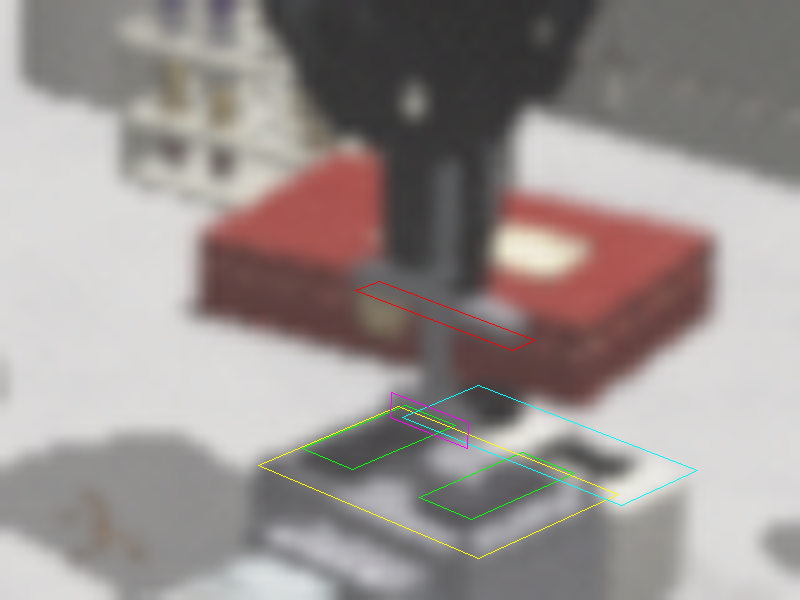

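View pics/q0.png

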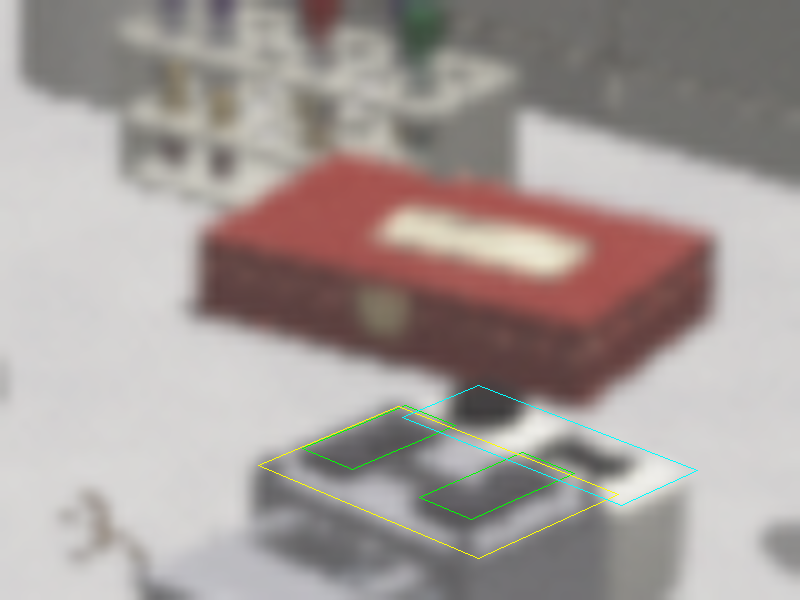

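```bash
python3 -m jog '[[-1,0.004,0,-0.0005,0],[-1,0.008,0,-0.001,0],[-1,0.012,0,-0.001,0],[-1,0.016,0,-0.001,0],[-1,0.016,0,-0.001,0]]'; python3 -m jog '[[-1,0.003,0,0,0],[-1,0.006,0,0,0],[-1,0.009,0,0,0],[-1,0.012,0,0,0],[-1,0.012,0,0,0]]'
```

```text
time_s: 21.6
position: [0.6832, -0.0136, 0.1057]
tool_rot: [[-0.001, 0.075, 0.997], [0.0, 0.997, -0.075], [-1.0, 0.0, -0.001]]
ft_force: [-0.0, -0.3, -0.4]
grip_width: 0.0086
time_s: 22.1
position: [0.6833, -0.0136, 0.094]
tool_rot: [[-0.001, 0.075, 0.997], [0.0, 0.997, -0.075], [-1.0, 0.0, -0.001]]
ft_force: [0.4, -0.1, -1.1]
grip_width: 0.0087
```

```bash
python3 -m jog '[[-1,0.003,0,0,0],[-1,0.006,0,0,0],[-1,0.009,0,0,0],[-1,0.011,0,0,0],[-1,0.011,0,0,0]]'; python3 -m jog '[[-1,0.002,0,0,0],[-1,0.004,0,0,0],[-1,0.004,0,0,0]]'
```

```text
time_s: 22.6
position: [0.6833, -0.0136, 0.0832]
tool_rot: [[-0.001, 0.075, 0.997], [0.0, 0.997, -0.075], [-1.0, 0.0, -0.001]]
ft_force: [-0.5, 0.6, -0.7]
grip_width: 0.0084
time_s: 22.9
position: [0.6834, -0.0136, 0.0793]
tool_rot: [[-0.001, 0.075, 0.997], [0.0, 0.997, -0.075], [-1.0, 0.0, -0.001]]
ft_force: [0.3, -0.4, -0.6]
grip_width: 0.0087
```

```bash
python3 -m jog '[[-1,0.001,0,0,0],[-1,0.001,0,0,0]]'; python3 -m jog '[[-1,0.001,0,0,0],[-1,0.001,0,0,0]]';python3 -m jog '[[-1,0.001,0,0,0],[-1,0.001,0,0,0]]'; python3 -c "
from h import *
crop('scene',240,125,80,60,10,'pics/r1.png')"
```

```text
time_s: 23.1
position: [0.6835, -0.0136, 0.0785]
tool_rot: [[-0.0, 0.075, 0.997], [0.0, 0.997, -0.075], [-1.0, 0.0, -0.0]]
ft_force: [0.3, -0.5, -0.8]
grip_width: 0.0081
time_s: 23.3
position: [0.6836, -0.0136, 0.0779]
tool_rot: [[0.001, 0.075, 0.997], [-0.0, 0.997, -0.075], [-1.0, -0.0, 0.001]]
ft_force: [-1.1, 1.2, 2.1]
grip_width: 0.0084
time_s: 23.5
position: [0.6837, -0.0136, 0.0779]
tool_rot: [[0.001, 0.075, 0.997], [-0.0, 0.997, -0.075], [-1.0, -0.0, 0.001]]
ft_force: [-2.3, 0.6, 8.4]
grip_width: 0.0089
```

View pics/r1.png

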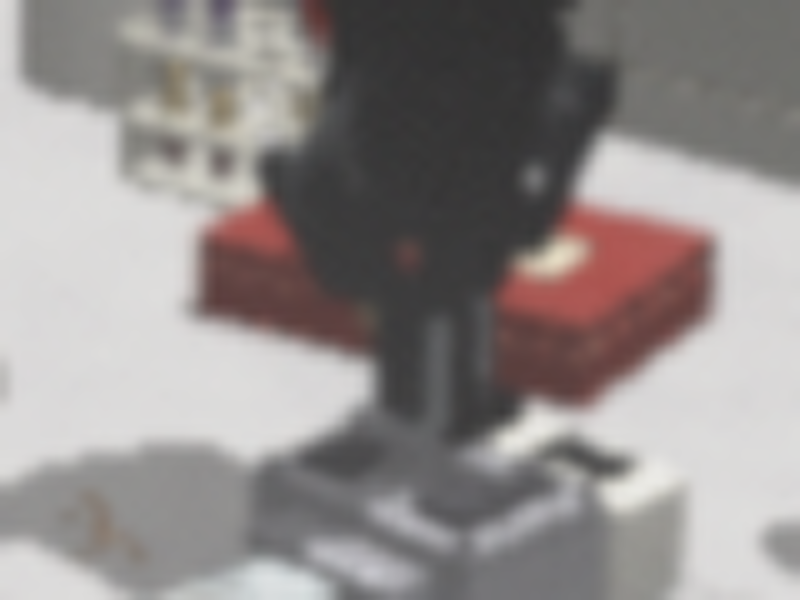

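```bash
python3 -m jog '[[-1,-0.001,0,0,0],[-1,-0.001,0,0,-0.1],[-1,-0.001,0,0,-0.2],[-1,-0.001,0,0,-0.3],[-1,-0.001,0,0,-0.4],[-1,-0.001,0,0,-0.5],[-1,-0.001,0,0,-0.6],[-1,-0.001,0,0,-0.6]]'; python3 go.py .6837 -.0136 .078 85.7; python3 -m jog '[[-1,0,0,0,-0.1],[-1,0,0,0,-0.2],[-1,0,0,0,-0.3],[-1,0,0,0,-0.4],[-1,0,0,0,-0.5],[-1,0,0,0,-0.5]]'; python3 go.py .6837 -.0136 .078 85.7
```

```text
time_s: 24.35
position: [0.6838, -0.0137, 0.0779]
tool_rot: [[0.001, -0.502, 0.865], [-0.0, 0.865, 0.502], [-1.0, -0.001, 0.001]]
ft_force: [-0.5, 1.2, 2.6]
grip_width: 0.0083
t 24.35 pos [ 0.6838 -0.0137  0.0779] jaw 30.13 q [-11.   43.2  63.7  -0.   73.1 -41.2] w 0.0083 F [-0.5  1.2  2.6] tilt [ 0.001  -0.0002]
shift [-0.0001  0.0001 -0.    ] turn rad -0.9699
time_s: 24.95
position: [0.6837, -0.0136, 0.0778]
tool_rot: [[0.001, -0.854, 0.52], [-0.0, 0.52, 0.854], [-1.0, -0.001, 0.0]]
ft_force: [-0.6, -0.0, 2.6]
grip_width: 0.0084
t 24.95 pos [ 0.6837 -0.0136  0.0778] jaw 58.64 q [-11.   43.2  63.7   0.   73.1 -69.7] w 0.0084 F [-0.6 -0.   2.6] tilt [ 0.0007 -0.0001]
shift [-0.0002  0.      0.    ] turn rad -0.4723
```

```bash
python3 -m jog '[[-1,0,0,0,-0.1],[-1,0,0,0,-0.2],[-1,0,0,0,-0.3],[-1,0,0,0,-0.4],[-1,0,0,0,-0.472],[-1,0,0,0,-0.472],[-1,0,0,0,-0.472]]'; python3 go.py .6837 -.0136 .072 85.7;  python3 -c "
from h import *
crop('scene',240,125,80,60,10,'pics/s1.png')"
```

```text
time_s: 25.65
position: [0.6833, -0.0136, 0.0773]
tool_rot: [[-0.001, -0.997, 0.078], [0.0, 0.078, 0.997], [-1.0, 0.001, 0.0]]
ft_force: [-0.3, -0.1, -1.5]
grip_width: 0.009
t 25.65 pos [ 0.6833 -0.0136  0.0773] jaw 85.52 q [-11.   43.2  63.7  -0.   73.1 -96.6] w 0.009 F [-0.3 -0.1 -1.5] tilt [-0.0007  0.0001]
shift [ 0.0053 -0.0004  0.    ] turn rad -0.0032
```

View pics/s1.png

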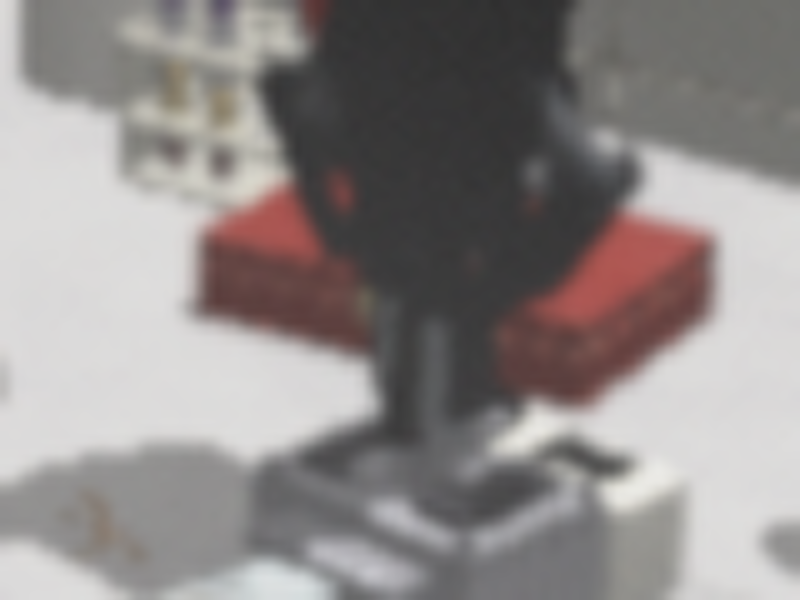

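```bash
python3 -m jog '[[-1,0.002,0,0,0],[-1,0.004,0,0,0],[-1,0.005,0,0,0],[-1,0.005,0,0,0]]'; python3 -m jog '[[-0.9,0.005,0,0,0],[-0.5,0.003,0,0,0],[-0.2,0.001,0,0,0],[0,0,0,0,0],[0,0,0,0,0]]'; python3 -c "
from h import *
crop('scene',240,125,80,60,10,'pics/t1.png')"
```

```text
time_s: 26.1
position: [0.6834, -0.0136, 0.0723]
tool_rot: [[-0.001, -0.997, 0.074], [0.0, 0.074, 0.997], [-1.0, 0.001, 0.0]]
ft_force: [0.6, 0.0, -1.6]
grip_width: 0.0086
time_s: 26.6
position: [0.6836, -0.0136, 0.0725]
tool_rot: [[-0.0, -0.997, 0.074], [0.0, 0.074, 0.997], [-1.0, 0.0, 0.0]]
ft_force: [-0.1, 0.5, -0.8]
grip_width: 0.0427
```

View pics/t1.png

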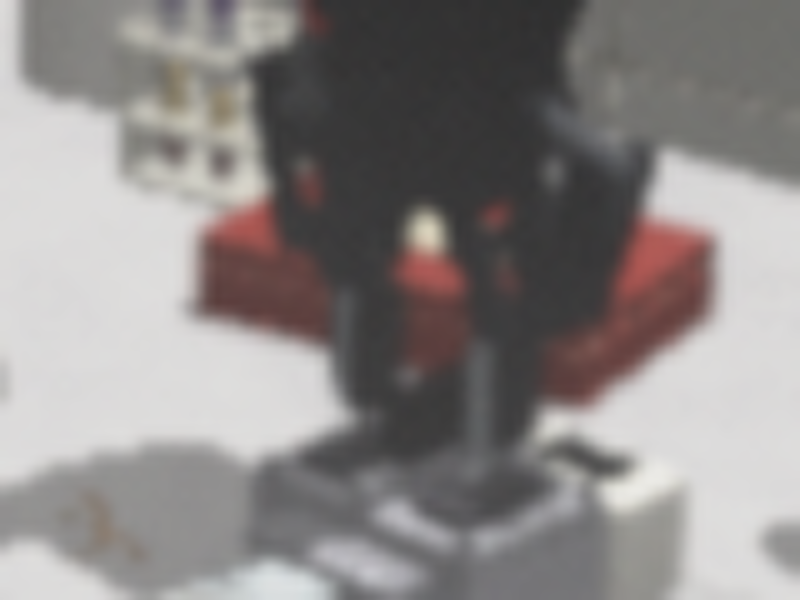

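```bash
python3 -m jog '[[0.2,-0.005,0,0,0],[0.2,-0.02,0,0,0],[0.2,-0.05,0,0,0],[0.2,-0.1,0,0,0],[0.2,-0.13,0.04,0,0],[0.2,-0.13,0.09,0,0],[0.2,-0.13,0.14,0,0],[0.2,-0.13,0.19,0,0],[0.2,-0.13,0.24,0,0],[0.2,-0.13,0.24,0,0],[0.2,-0.13,0.24,0,0],[0.2,-0.13,0.24,0,0]]'; python3 -c "
from h import *
crop('scene',210,125,105,80,7,'pics/u1.png');crop('top',220,125,60,90,7,'pics/u2.png');crop('top',0,0,512,384,1,'pics/u3.png')"
```

```text
time_s: 27.85
position: [0.4455, 0.0038, 0.2032]
tool_rot: [[0.002, -0.997, 0.074], [-0.0, 0.074, 0.997], [-1.0, -0.002, -0.0]]
ft_force: [0.0, 0.7, -0.9]
grip_width: 0.0513
```

View pics/u1.png

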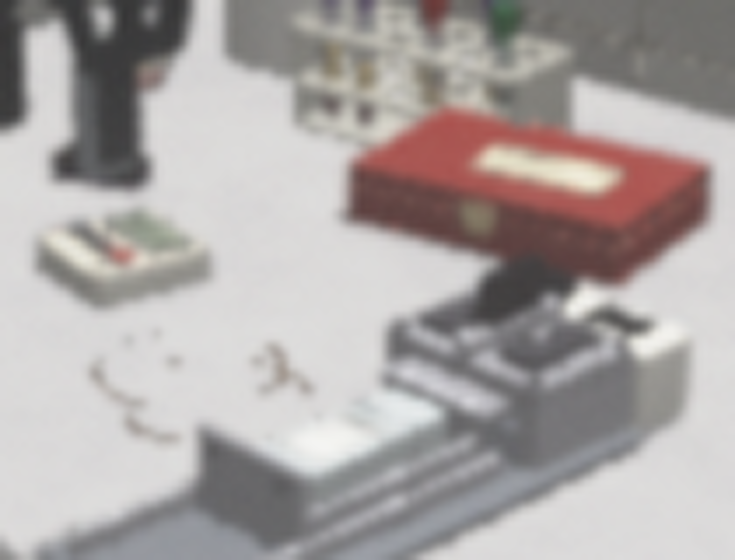

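View pics/u2.png

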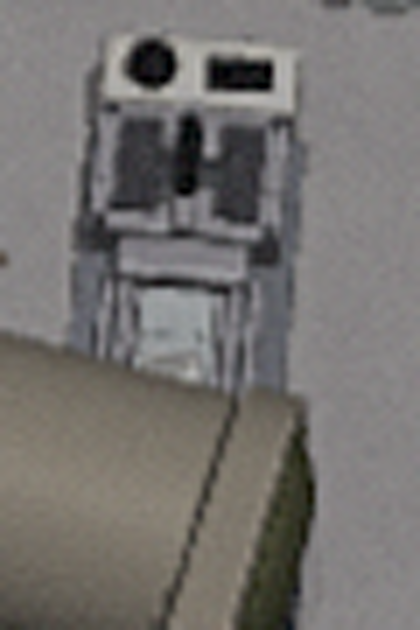

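View pics/u3.png

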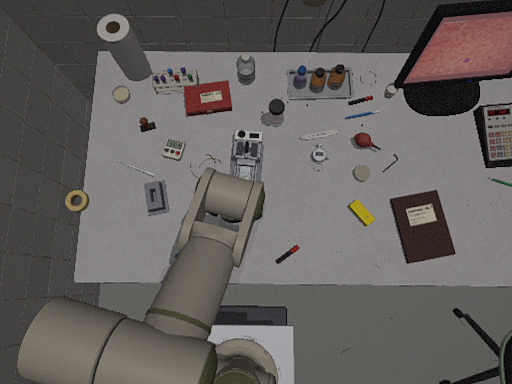

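```bash
python3 - <<'E'
from h import *
a=np.deg2rad(-4.3); R=np.array([[np.cos(a),-np.sin(a)],[np.sin(a),np.cos(a)]]); o=np.array([599.4,-7.3])
for n,u,v,z in(('grip far',191,114,.078),('grip near',186,172,.078),('barnear',181,230,.054)):
    p=onz('top',(u+.5)/7-.5+220,(v+.5)/7-.5+125,z)[:2]*1000; print(n,np.round(R.T@(p-o),1))
s=env.observe(); print(s['time_s'],np.abs(s['qvel']).max())
print(env.close_job())
E
```

```text
grip far [99.7 -0.4]
grip near [72.9 -0.6]
barnear [53.9  0.7]
28.0 0.5354006403100444
the job is handed in; nothing more can be done
None
```

I did every step of the task and handed the job in at 28.0 s of the 72 s allowed. No verdict came back.

- **Mailer:** it lies flat in the pocket, centred to within about 2 mm.
- **Carriage:** it stopped at the same place twice, at two push heights, under 28–38 N. It travelled only about 42 mm, not 50. In the first picture its tongue slot was 42 mm short of the bridge slot, so it must have started about 8 mm in, and I take it to be home. I could not read the joint value itself.
- **Key seating:** the head went through the slot with no side force. The bar met the pads at the predicted height, within 0.1 mm.
- **Key lock:** I turned the key a quarter turn, and it went down 5 mm freely before I let go. The last top view shows the grip along the channel, about 1–2 mm from the slot centre.
- **Other things on the desk:** the last picture shows the timer, tally counter, dish, marker and yellow box where they started. The eraser was hidden under the raised arm in that view, so I did not check it, but the gripper never worked near it.

The last scene view shows the gripper well clear of everything. The last reading before hand-in showed a joint speed of at most 0.5 deg/s. I did not measure the drop height in the final picture; it rests on the free 5 mm descent.

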